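# Roll-test the trolley wheel sets and pack the good ones

## Task

Slide the clear guard shut over the catch bay, then try the wheel sets from the rack one after another on the roll ramp: those that roll down must run into the bay under the shut guard, and those that stay where you put them go into the cardboard box. When all the rolling ones lie in the bay, slide the guard open, put them all into the orange crate, and slide the guard fully shut again. Leave the bottle, the can and the screwdriver alone.

Things in the scene. Friction and masses are not known exactly. Their poses are not given: they have to be found in the camera images.
- rack: fixed wooden rack 110 x 280 mm; wheel sets lie in it side by side, axles along its x, in notches 52 mm apart along its y; wheels stand on two rails 20 mm above the bench with 4 mm ridges between notches; under the bare axles it is open down to 8 mm above the bench. Origin: centre of its underside
- ramp: fixed roll ramp, 122 x 320 mm: two rails falling 11 degrees towards its +y; wheels run on them, axle along its x. Running surface at height 45 - 0.194 y (mm, ramp frame) from y = -142 (upper stop) to end stops at y = 135. Lane 100 mm wide; side walls 18 mm above the rails, 47 mm at the bay. Gap between the rails 44 mm wide, open down to 6 mm above the bench. Origin: centre of underside
- ramp_release (a point): point midway between the rails on the running surface at y = -100 mm in the ramp's frame, a good spot to set a wheel set down (axle 22 mm above it, or 18 mm with flats). A round set rolls off by itself when let go and comes free of the fingers; one with flats neither rolls nor slides
- ramp_bay (a point): point midway between the rails on the running surface in the middle of the catch bay (y = 70 mm in the ramp's frame). The bay spans y = 0 to 135 mm: rolled sets rest there side by side against the end stops, touching, axles at about y = 117, 74 and 31 mm, 28 mm clear between neighbouring axle tubes
- guard (a joint): clear guard panel over the catch bay, slides level along the ramp's x axis: 0 = fully shut (shut means below 0.01 m), 0.11 = fully open at its stop (grows towards +x). Stays where left, takes about 2 N. Panel parallel to the rails, 51 to 55 mm above them; shut it covers ramp x = -55 to 99 mm, y = 0 to 157 mm
- guard_handle (a point): grip point of the red upright fin on the guard, moves with it: fin 34 mm long (ramp's x), 12 mm thick (ramp's y), standing 47 mm above the panel; this point is 18 mm below its top. Grip it across its thickness
- crate: orange plastic crate for the wheel sets that roll, open box without lid, outside 200 (its x) x 170 (its y) x 75 mm high, walls and floor 5 mm, 0.9 kg, loose on the bench. Origin: centre of its underside
- carton: cardboard box for the wheel sets that do not roll, open box without lid, outside 200 (its x) x 170 (its y) x 75 mm high, walls and floor 5 mm, 0.9 kg, loose on the bench. Origin: centre of its underside
- wheelset_1: wheel set, 0.22 kg: two black-tyred wheels 44 mm in diameter, 20 mm wide, red hubs, fixed on a steel axle tube 16 mm thick; 90 mm long. Grip the bare axle (50 mm) between the wheels, from above. Origin: middle of the axle; x along it. Both tyres are round (axle 22 mm up) or both have a flat 25 mm wide, underneath at the start (axle 18 mm up). None if absent
- wheelset_2: wheel set, 0.22 kg: two black-tyred wheels 44 mm in diameter, 20 mm wide, blue hubs, fixed on a steel axle tube 16 mm thick; 90 mm long. Grip the bare axle (50 mm) between the wheels, from above. Origin: middle of the axle; x along it. Both tyres are round (axle 22 mm up) or both have a flat 25 mm wide, underneath at the start (axle 18 mm up). None if absent
- wheelset_3: wheel set, 0.22 kg: two black-tyred wheels 44 mm in diameter, 20 mm wide, blue hubs, fixed on a steel axle tube 16 mm thick; 90 mm long. Grip the bare axle (50 mm) between the wheels, from above. Origin: middle of the axle; x along it. Both tyres are round (axle 22 mm up) or both have a flat 25 mm wide, underneath at the start (axle 18 mm up). None if absent
- wheelset_4: wheel set, 0.22 kg: two black-tyred wheels 44 mm in diameter, 20 mm wide, red hubs, fixed on a steel axle tube 16 mm thick; 90 mm long. Grip the bare axle (50 mm) between the wheels, from above. Origin: middle of the axle; x along it. Both tyres are round (axle 22 mm up) or both have a flat 25 mm wide, underneath at the start (axle 18 mm up). None if absent
- wheelset_5: wheel set, 0.22 kg: two black-tyred wheels 44 mm in diameter, 20 mm wide, yellow hubs, fixed on a steel axle tube 16 mm thick; 90 mm long. Grip the bare axle (50 mm) between the wheels, from above. Origin: middle of the axle; x along it. Both tyres are round (axle 22 mm up) or both have a flat 25 mm wide, underneath at the start (axle 18 mm up). None if absent
- cleaner: white cleaner bottle, 60 mm in diameter, 150 mm tall, origin at the centre of its underside; leave alone
- oil_can: green can, 66 mm in diameter, 90 mm tall, origin at the centre of its underside; leave alone
- screwdriver: yellow screwdriver lying on the bench; leave alone

How it is judged:
On the way, in this order (a step that is already met when the one before it is completed fails the run):
1. the guard is fully shut over the catch bay (value of joint guard below 0.01 m), for 0.2 s.
2. all the wheel sets that roll lie at rest in the catch bay under the shut guard (value of joint guard below 0.01 m and y of wheelset_1 in the frame of ramp between 0.01 and 0.145 m and x of wheelset_1 in the frame of ramp between -0.03 and 0.03 m and z of each of wheelset_1, wheelset_2, wheelset_5 in the frame of ramp below 0.085 m and linear speed of each of wheelset_1, wheelset_2, wheelset_5 below 0.05 m/s and y of wheelset_2 in the frame of ramp between 0.01 and 0.145 m and x of wheelset_2 in the frame of ramp between -0.03 and 0.03 m and y of wheelset_5 in the frame of ramp between 0.01 and 0.145 m and x of wheelset_5 in the frame of ramp between -0.03 and 0.03 m), for 0.2 s.
3. the guard is open (value of joint guard above 0.07 m), for 0.2 s.
4. all the wheel sets that roll are in the orange crate (x of wheelset_1 in the frame of crate between -0.095 and 0.095 m and y of wheelset_1 in the frame of crate between -0.08 and 0.08 m and z of wheelset_1 in the frame of crate between 0 and 0.075 m and x of wheelset_2 in the frame of crate between -0.095 and 0.095 m and y of wheelset_2 in the frame of crate between -0.08 and 0.08 m and z of wheelset_2 in the frame of crate between 0 and 0.075 m and x of wheelset_5 in the frame of crate between -0.095 and 0.095 m and y of wheelset_5 in the frame of crate between -0.08 and 0.08 m and z of wheelset_5 in the frame of crate between 0 and 0.075 m), for 0.2 s.
At the end, for the whole second after the job is handed in: All wheel sets that roll lie in the orange crate and all that do not roll in the cardboard box, axle middle inside the walls and below the rim, at rest (under 0.05 m/s); the guard is shut to within 10 mm (all of step 4 and value of joint guard below 0.01 m and x of wheelset_3 in the frame of carton between -0.095 and 0.095 m and y of wheelset_3 in the frame of carton between -0.08 and 0.08 m and z of wheelset_3 in the frame of carton between 0 and 0.075 m and x of wheelset_4 in the frame of carton between -0.095 and 0.095 m and y of wheelset_4 in the frame of carton between -0.08 and 0.08 m and z of wheelset_4 in the frame of carton between 0 and 0.075 m and linear speed of each of wheelset_1, wheelset_2, wheelset_3, wheelset_4, wheelset_5 below 0.05 m/s); the robot touches nothing.
It fails at once if the bottle is moved more than 40 mm (distance of cleaner from where it was at the start of the episode above 0.04 m).
It fails at once if the can is moved more than 40 mm (distance of oil_can from where it was at the start of the episode above 0.04 m).
It fails at once if the screwdriver is moved more than 40 mm (distance of screwdriver from where it was at the start of the episode above 0.04 m).
Of wheelset_1, wheelset_3, wheelset_5 only 1 to 3 are there at a start; the rules pass over those that are not, and their reading is None.
At some moment in a run one of crate, carton may be knocked a few centimetres aside while the robot is not near it.
It also fails if it takes over 210 s, if anything falls off the work surface, if the arm or the gripper's body presses on something with over 40 N, if the wrist force passes 120 N, or if a joint passes its speed limit or range.

## Robot

A 6-joint arm with a two-finger parallel gripper is mounted at the origin on the work surface. World frame = base frame: x ahead of the robot, y to its left, z up, the work surface at z = 0. Lengths are in m, angles in rad, forces in N, time in s.
With the tool pointing down it reaches from about 0.3 to 0.875 m from the base axis. Payload 6.4 kg.
Tool frame: the origin (TCP) lies on the centre line of the jaws, within the pads' length; the fingertips stand 14 mm ahead of it and the grasp point (between the pads) lies 5 mm behind it (robot.finger_overhang is the distance from the TCP to the fingertips, in m); y points along the fingers, z is the direction in which the jaws open and shut, and the axes are right-handed (so a half turn about y gives the same grasp; the last joint's range is limited). The gripper opens to 88 mm and grips with 3 to 60 N. Pads are 18 mm wide; open, the fingers measure 123 mm over their backs; the gripper's body (75 mm by 187 mm) begins 45 mm behind the grasp point.
Start: joints at [-1.382, 0.181, 1.607, -0, 1.354, -0.206], TCP at [0.221, -0.531, 0.253] pointing down, gripper open.
Joint ranges: [-2.99, 2.99], [-0.89, 2.07], [0.3, 2.58], [-1.14, 4.28], [0, 2.63], [-3.12, 3.12]. Speed limits (rad/s): [2.57, 2.57, 3.01, 3.14, 3.14, 3.14].

## Interface

Orientations are given as a unit quaternion [x, y, z, w].
In Python, from station import robot gives the robot as it stands. The module is installed in compiled form; this text tells all that it offers.
- The arm moves only by the tool drive_tool, never from a script. Its argument "motion" is a list that holds one entry, the list of rows, each a list of 7 numbers: the shift along the tool's x, y, z in m, then the turn, a rotation vector about the tool's x, y, z in degrees, then the gripper's target within -1 to 1 (fully open at 1, half-way at 0, shut at -1). A call has 1 to 12 rows; each row is the pose to reach, as a shift and turn from the pose measured when the call began, along the tool's axes at that moment; what a row does not reach only later rows make up. A row lasts 1/8 s, in which the tool goes at most 62.5 mm and 10.7 degrees, less where a joint would pass 70% of its speed; a pose out of reach is approached as far as the arm can. A call with a gripper value outside its range is refused whole. The fingers move at their own pace and stop on an object; "force" is the grip in N (left out, the last holds). Time passes only in rows, so rows that repeat a pose let the fingers close. It gives the time, the measured TCP pose, the force and the opening at its end, in the units of the state.
- robot.observe(): the state, without advancing time (a new reading comes with each control period).
- robot.snapshot(name): name is "side" or "top" or "wrist"; returns a dict with "image" (400x640x3 uint8, red, green, blue), "fx", "fy", "cx", "cy" (pixels), "dist" ([k1, k2, p1, p2, k3] as OpenCV has them; the pictures are not rectified), "R" (3x3) and "t" (3): a world point X has camera coordinates R X + t. Camera axes: x right, y down, z forward; pixel columns grow to the right and rows downward; lengths in m; the calibration is good to about 2 mm. A picture is of the moment at which its call begins. There is no depth.
- robot.sign_off(): hands the job in, once; it reports no verdict.
The state is a dict: "clock": time; "qpos": joint angles; "qd": joint speeds; "joint_efforts": joint torques, N m; "tcp_pos": TCP position; "tcp_rot": TCP orientation; "force": force on the tool from outside, world axes, zero at the start; "wrist_torque": the same for the moment, N m; "gripper_width": opening from 0.0 (shut) to 1.0 (fully open).
Only numpy, scipy, OpenCV 4.12 (cv2) and the standard library are available. Lean on these libraries where they do the work, as an engineer would, in place of code of your own. Each camera call takes 0.05 s, during which the arm holds its last target.

## Working session

There is one attempt and no reset: what is moved stays moved. The work goes in short steps, Python scripts to look and compute and a tool call to move; the robot and the scene stay as the last step left them, time stands still between calls to the robot, and variables do not carry over. Pictures are saved under pics/ and viewed, and the job is handed in when it is done.

Besides the shell and the picture viewer there is one more tool, called after ">>>" as name(argument=value, ...) on one line, values as JSON. drive_tool: Moves the arm, as the interface text tells. Its arguments: {"type":"object","properties":{"motion":{"type":"array","items":{"type":"array","items":{"type":"array","items":{"type":"number"}}}},"force":{"type":"number"}},"required":["motion"]}

```bash
mkdir -p pics
python3 - <<'E'
from station import robot
import cv2
s=robot.observe(); print(s)
for n in ["side","top","wrist"]:
    d=robot.snapshot(n)
    cv2.imwrite(f"pics/{n}0.png",d["image"][:,:,::-1])
    print(n,{k:d[k] for k in d if k!="image"})
E
```

```text
{'clock': 0.0, 'qpos': array([-1.38226259e+00,  1.81520521e-01,  1.60799149e+00, -2.04698098e-05,
        1.35378575e+00, -2.06281390e-01]), 'qd': array([-0.00067726, -0.00136493, -0.00033854,  0.00103021,  0.00024384,
       -0.00184862]), 'joint_efforts': array([ 2.06628156e-04, -4.33867192e+01, -3.41848505e+01,  7.01730978e-02,
        3.85380629e-02, -1.27254480e-04]), 'tcp_pos': array([ 0.22109058, -0.53024998,  0.25182963]), 'tcp_rot': array([-0.13868657,  0.69397591, -0.69277014,  0.13868314]), 'force': array([-0.67327782,  0.61302487, -1.18855936]), 'wrist_torque': array([ 0.0181132, -0.0164559,  0.0169392]), 'gripper_width': 0.9954235944220843}
side {'fx': 469.94150357379243, 'fy': 469.94150357379243, 'cx': 321.70316947792196, 'cy': 191.3038112995908, 'dist': array([-0.12913838,  0.        ,  0.        ,  0.        ,  0.        ]), 'R': array([[-0.85150477, -0.5243392 , -0.00283318],
       [-0.26524429,  0.43539392, -0.86027763],
       [ 0.45231083, -0.73177902, -0.50981798]]), 't': array([0.48455041, 0.22203389, 1.05236681])}
top {'fx': 414.4143728471585, 'fy': 414.4143728471585, 'cx': 318.5898800035602, 'cy': 190.5478865582001, 'dist': array([-0.02242381,  0.        ,  0.        ,  0.        ,  0.        ]), 'R': array([[-0.02898498, -0.9995591 ,  0.00644087],
       [-0.99730317,  0.02848371, -0.06763917],
       [ 0.06742589, -0.00838402, -0.99768906]]), 't': array([0.01149721, 0.56403911, 1.25511386])}
wrist {'fx': 292.7995761964323, 'fy': 292.7995761964323, 'cx': 316.82986776939356, 'cy': 201.80875530817872, 'dist': array([-0.01419941,  0.        ,  0.        ,  0.        ,  0.        ]), 'R': array([[ 0.38542895, -0.92273182, -0.00324108],
       [-0.88424437, -0.37035195,  0.28451948],
       [-0.26373552, -0.10679614, -0.95866478]]), 't': array([-0.57400484, -0.04025974,  0.39098572])}
```

View pics/top0.png

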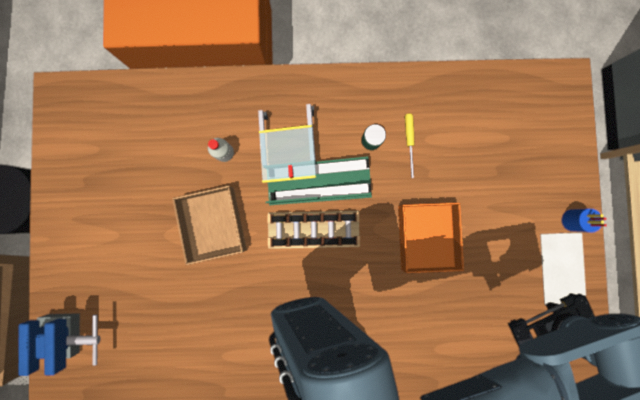

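View pics/side0.png

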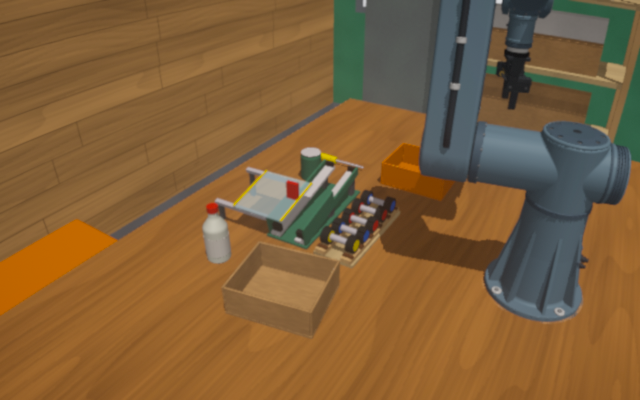

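View pics/wrist0.png

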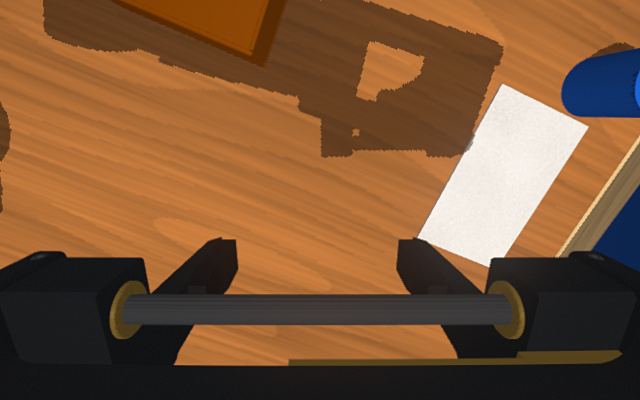

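```bash
cat > h.py <<'E'
import numpy as np, cv2
from station import robot
from scipy.spatial.transform import Rotation as Rn
def K(d): return np.array([[d["fx"],0,d["cx"]],[0,d["fy"],d["cy"]],[0,0,1]])
def ray(d,uv):
    uv=np.array(uv,float).reshape(-1,1,2)
    n=cv2.undistortPoints(uv,K(d),np.array(d["dist"])).reshape(-1,2)
    r=np.c_[n,np.ones(len(n))]@d["R"]   # R^T r
    c=-d["R"].T@d["t"]
    return c,r
def onz(d,uv,z):
    c,r=ray(d,uv); s=(z-c[2])/r[:,2]
    return c+r*s[:,None]
def proj(d,X):
    X=np.array(X,float).reshape(-1,3)
    rv,_=cv2.Rodrigues(d["R"])
    return cv2.projectPoints(X,rv,np.array(d["t"]),K(d),np.array(d["dist"]))[0].reshape(-1,2)
def snap(n,name=None):
    d=robot.snapshot(n)
    if name: cv2.imwrite("pics/"+name,d["image"][:,:,::-1])
    return d
def crop(d,box,k,name):
    x0,y0,x1,y1=box
    im=cv2.resize(d["image"][y0:y1,x0:x1,::-1],None,fx=k,fy=k,interpolation=cv2.INTER_CUBIC)
    cv2.imwrite("pics/"+name,im)
def toolaxes():
    s=robot.observe(); return s["tcp_pos"],Rn.from_quat(s["tcp_rot"]).as_matrix()
E
python3 - <<'E'
from h import *
d=snap("top"); crop(d,(240,90,440,240),4,"top_c0.png")
d=snap("side"); crop(d,(200,140,420,280),3.6,"side_c0.png")
print(toolaxes())
print(onz(d,[[0,0]],0))
E
```

```text
(array([ 0.22110722, -0.53053704,  0.25228165]), array([[-9.23099919e-01, -1.68388748e-04,  3.84560154e-01],
       [-3.84560158e-01,  8.18876280e-04, -9.23099569e-01],
       [-1.59467607e-04, -9.99999651e-01, -8.20660231e-04]]))
[[ 7.54294176 -2.34553601  0.        ]]
```

View pics/top_c0.png

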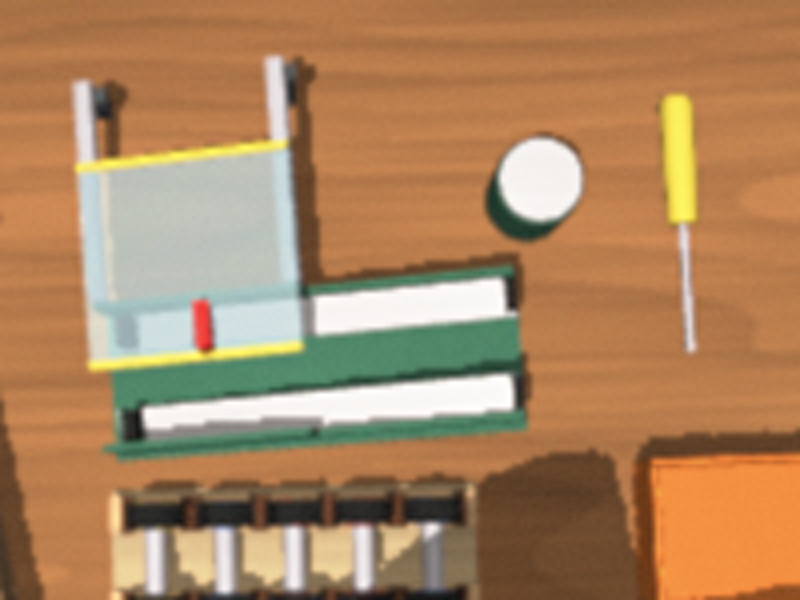

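View pics/side_c0.png

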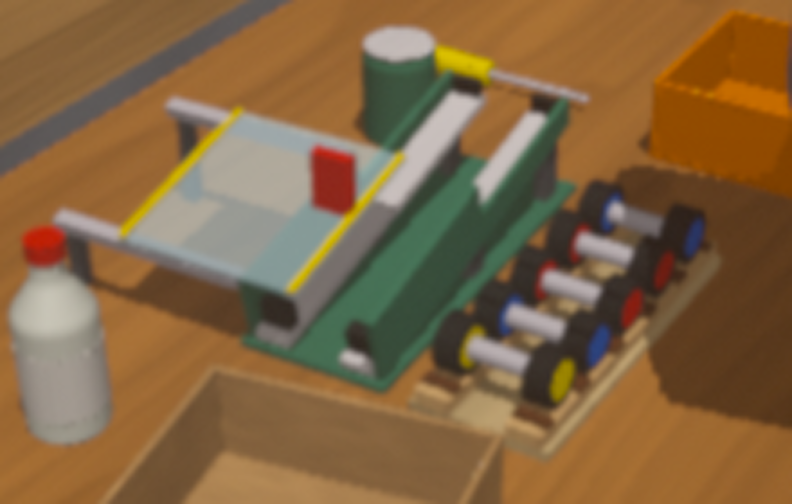

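Run:
```python
from h import *
d=snap("top"); crop(d,(255,195,375,255),6.6,"rack0.png")
im=d["image"]
hsv=cv2.cvtColor(im,cv2.COLOR_RGB2HSV)
def mask(lo,hi,box):
    m=cv2.inRange(hsv,np.array(lo),np.array(hi)); M=np.zeros_like(m); x0,y0,x1,y1=box; M[y0:y1,x0:x1]=m[y0:y1,x0:x1]; return M
def rect(m):
    n,l,st,c=cv2.connectedComponentsWithStats(m)
    for i in np.argsort(-st[1:,4])[:3]+1:
        pts=np.argwhere(l==i)[:,::-1].astype(np.float32)
        print(st[i],c[i],cv2.minAreaRect(pts))
print("red fin");rect(mask((0,170,120),(8,255,255),(260,150,330,185)))
print("yellow");rect(mask((24,150,150),(34,255,255),(250,110,330,190)))
print("green");rect(mask((60,80,40),(95,255,200),(250,140,390,215)))
print("orange crate");rect(mask((5,190,140),(18,255,255),(390,190,480,280)))
print("crate all");rect(mask((5,200,60),(18,255,255),(390,190,480,280)))
```

```text
red fin
[289 166   4  11  30] [290.3 170.8] ((290.2804870605469, 171.02438354492188), (10.270133018493652, 2.5399253368377686), 83.6598129272461)
yellow
[264 125  44   7  56] [284.98214286 128.19642857] ((285.51446533203125, 128.11944580078125), (1.2634793519973755, 43.409542083740234), 83.0887680053711)
[262 181  10   1  10] [266.5 181. ] ((266.5, 181.0), (9.0, 0.0), 180.0)
[274 180   8   1   8] [277.5 180. ] ((277.5, 180.0), (7.0, 0.0), 180.0)
green
[ 269  170  101   23 1038] [323.10308285 180.65703276] ((318.67230224609375, 180.78854370117188), (12.628303527832031, 100.70157623291016), 84.17366027832031)
[268 193 103  11 317] [320.10410095 198.48580442] ((319.0680236816406, 198.43252563476562), (3.7192916870117188, 102.38442993164062), 85.8295669555664)
[316 157  52   6  71] [342.66197183 159.53521127] ((341.5118103027344, 159.62681579589844), (1.4819738864898682, 51.24387741088867), 84.68545532226562)
orange crate
[ 402  203   58   66 1550] [430.53612903 243.34064516] ((431.76934814453125, 234.88653564453125), (63.67046356201172, 57.07870101928711), 87.1375961303711)
[459 222   2  12  16] [459.375 228.   ] ((459.5, 227.5), (11.0, 1.0), 90.0)
[460 239   2   8  12] [460.41666667 242.58333333] ((460.5, 242.5), (7.0, 1.0), 90.0)
crate all
[445 235  18  36 138] [455.55797101 253.92028986] ((456.3529968261719, 254.08827209472656), (15.764815330505371, 35.89527130126953), 14.03624439239502)
[401 252   6  12  29] [403.27586207 256.96551724] ((402.9077453613281, 257.2384948730469), (4.8373541831970215, 11.163125038146973), 7.125016689300537)
[453 211   6   8  25] [455.92 214.68] ((455.5, 214.5), (7.0, 5.0), 90.0)
```

View pics/rack0.png

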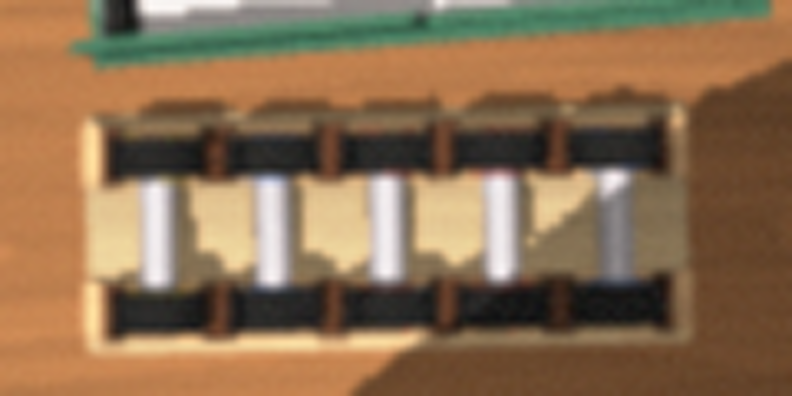

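Run:
```python
from h import *
d=snap("top"); e=snap("side")
def px(p,x0,y0,k): p=np.array(p,float); return (p+0.5)/k-0.5+np.array([x0,y0])
ax=onz(d,px([(157,232),(272,232),(387,229),(502,228),(617,225)],255,195,6.6),0.041)
print("axles",ax.round(4)); print(np.diff(ax,axis=0).round(4))
rc=onz(d,px([(88,118),(685,103),(688,342),(92,350)],255,195,6.6),0.02); print("rack corners",rc.round(4))
# guard corners TL TR BR BL
g=px([(78,168),(288,145),(302,347),(90,366)],240,90,4)
z=[.0695,.1,.1,.0695]
G=np.array([onz(d,[u],zz)[0] for u,zz in zip(g,z)]); print("guard",G.round(4))
print(np.linalg.norm(G[0]-G[1]),np.linalg.norm(G[1]-G[2]),np.linalg.norm(G[2]-G[3]),np.linalg.norm(G[3]-G[0]))
# side view guess check
print("proj side guard",proj(e,G).round(1))
def tri(p,q):
    c1,r1=ray(d,[p]);c2,r2=ray(e,[q]); A=np.c_[r1[0],-r2[0]]; s=np.linalg.lstsq(A,c2-c1,rcond=None)[0]
    a=c1+r1[0]*s[0]; b=c2+r2[0]*s[1]; return (a+b)/2,np.linalg.norm(a-b)
es=px([(122,235),(240,108),(402,153),(292,291)],200,140,3.6)
for p,q in zip(g,es): print("tri",tri(p,q))
# fin top
ft=px([(203,325)],240,90,4); print(onz(d,ft,.1).round(4),onz(d,ft,.12).round(4))
print(tri(ft[0],px([(333,152)],200,140,3.6)[0]))
# ramp base corners
b=px([(118,458),(525,428),(515,265)],240,90,4); print("base z0",onz(d,b,0.0).round(4)); print(onz(d,b,0.06).round(4))
# rail ends
r=px([(140,438),(143,408),(517,373),(517,408),(315,336),(508,315),(505,278),(315,296)],240,90,4); print("rails",r.round(1))
```

```text
axles [[ 0.4483  0.1196  0.041 ]
 [ 0.4468  0.0673  0.041 ]
 [ 0.4466  0.015   0.041 ]
 [ 0.4455 -0.0374  0.041 ]
 [ 0.4454 -0.0898  0.041 ]]
[[-0.0015 -0.0523  0.    ]
 [-0.0002 -0.0523  0.    ]
 [-0.0011 -0.0523  0.    ]
 [-0.0002 -0.0524  0.    ]]
rack corners [[ 0.5013  0.1523  0.02  ]
 [ 0.5003 -0.1248  0.02  ]
 [ 0.39   -0.1224  0.02  ]
 [ 0.3944  0.1527  0.02  ]]
guard [[0.7418 0.1678 0.0695]
 [0.7479 0.0107 0.1   ]
 [0.5999 0.0048 0.1   ]
 [0.5934 0.1617 0.0695]]
0.16010922676461697 0.14805588177959011 0.16003559279029209 0.14851538970609993
proj side guard [[232.2 206. ]
 [266.  171. ]
 [310.9 183.5]
 [279.2 221.6]]
tri (array([0.73982677, 0.16649241, 0.072995  ]), np.float64(0.002860417060554893))
tri (array([0.74667974, 0.01064652, 0.1046548 ]), np.float64(0.00028938094515571503))
tri (array([0.59918409, 0.00459071, 0.10442961]), np.float64(0.0006611190159981717))
tri (array([0.59158451, 0.16033686, 0.07286576]), np.float64(0.003508515194834249))
[[0.6179 0.0757 0.1   ]] [[0.6156 0.0746 0.12  ]]
(array([0.61335666, 0.07340302, 0.13442851]), np.float64(0.0011735187625297801))
base z0 [[ 0.5275  0.1502  0.    ]
 [ 0.5418 -0.1675  0.    ]
 [ 0.6701 -0.1644  0.    ]]
[[ 0.5252  0.1435  0.06  ]
 [ 0.5388 -0.1594  0.06  ]
 [ 0.6612 -0.1565  0.06  ]]
rails [[274.6 199.1]
 [275.4 191.6]
 [368.9 182.9]
 [368.9 191.6]
 [318.4 173.6]
 [366.6 168.4]
 [365.9 159.1]
 [318.4 163.6]]
```

>>> drive_tool(motion=[[[-0.505,-0.11,-0.408,0,20.2,0,-0.1],[-0.505,-0.11,-0.408,0,20.2,0,-0.1],[-0.505,-0.11,-0.408,0,20.2,0,-0.1],[-0.505,-0.11,-0.408,0,20.2,0,-0.1],[-0.505,-0.11,-0.408,0,20.2,0,-0.1],[-0.505,-0.11,-0.408,0,20.2,0,-0.1],[-0.505,-0.11,-0.408,0,20.2,0,-0.1],[-0.505,-0.11,-0.408,0,20.2,0,-0.1],[-0.505,-0.11,-0.408,0,20.2,0,-0.1],[-0.505,-0.11,-0.408,0,20.2,0,-0.1],[-0.505,-0.11,-0.408,0,20.2,0,-0.1],[-0.505,-0.11,-0.408,0,20.2,0,-0.1]]], force=25)

```text
clock: 1.9
tcp_pos: [0.531, 0.042, 0.3629]
tcp_rot: [-0.016, 0.707, -0.707, 0.016]
force: [-0.0, 0.2, -0.4]
gripper_width: 0.449
```

Run:
```python
from h import *
s=robot.observe(); print(s["clock"],s["tcp_pos"],s["qpos"].round(3),s["qd"].round(3),s["gripper_width"]); print(toolaxes()[1].round(4))
d=snap("wrist","w1.png"); print(robot.observe()["clock"])
```

```text
1.9 [0.53095443 0.04204829 0.36293214] [-0.144  0.013  1.569  0.     1.559  1.38 ] [-0.055 -0.018  0.038 -0.02   0.001 -0.026] 0.44923198246053836
[[-9.989e-01  4.000e-04  4.610e-02]
 [-4.610e-02  4.000e-04 -9.989e-01]
 [-4.000e-04 -1.000e+00 -4.000e-04]]
1.95
```

View pics/w1.png

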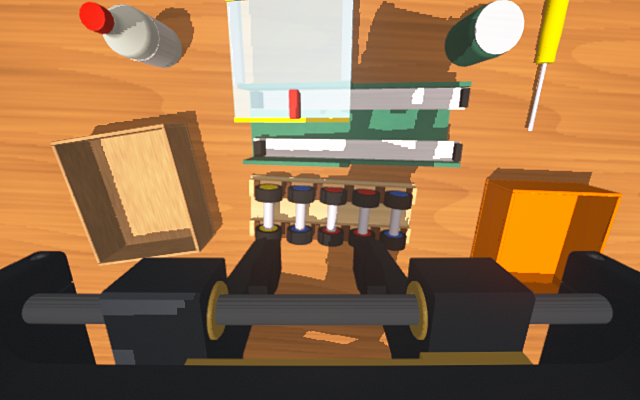

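Run:
```python
from h import *
im=cv2.imread("pics/w1.png")
x0,y0,x1,y1=225,65,485,255
cv2.imwrite("pics/w1c.png",cv2.resize(im[y0:y1,x0:x1],None,fx=3,fy=3,interpolation=cv2.INTER_CUBIC))
```

```text
(no output)
```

View pics/w1c.png

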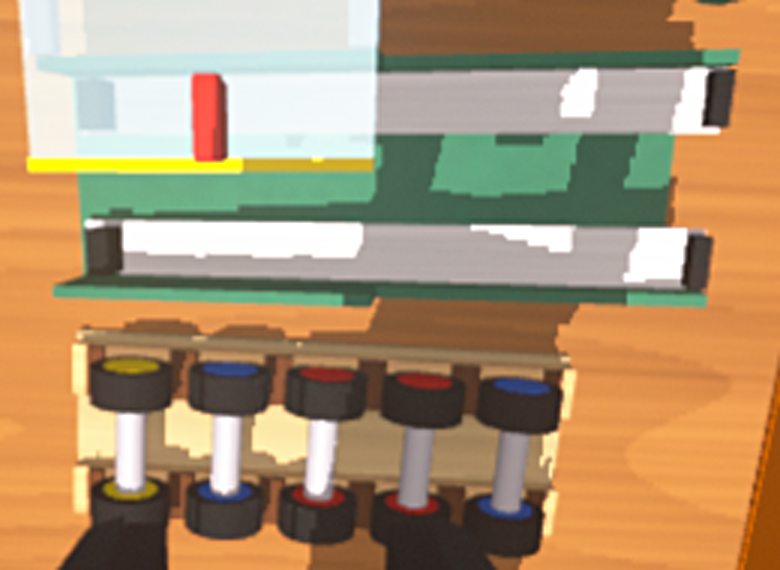

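Run:
```python
from h import *
d=snap("wrist")
def px(p,x0,y0,k): p=np.array(p,float); return (p+0.5)/k-0.5+np.array([x0,y0])
P=px([(122,222),(688,229),(704,135),(118,277),(686,287)],225,65,3)
zs=[.0188,.0725,.0725,.0188,.0725]
W=np.array([onz(d,[p],z)[0] for p,z in zip(P,zs)]); print(W.round(4))
v=W[0]-W[1]; print("len",np.linalg.norm(v[:2]),"yaw",np.degrees(np.arctan2(-v[0],v[1])))
G=np.array([onz(d,[p],z)[0] for p,z in zip(px([(27,159),(27,171),(375,159),(375,171)],225,65,3),[.0695,.0695,.1,.1])]);print("guard",G.round(4))
f=px([(207,72),(209,160),(207,116)],225,65,3); print("fin",onz(d,f,.132).round(4))
a=px([(131,452),(227,455),(320,457),(416,463),(510,466)],225,65,3); print("axles",onz(d,a,.041).round(4))
th=np.radians(2.4); ex=np.array([np.cos(th),np.sin(th)]); ey=np.array([-np.sin(th),np.cos(th)])
loc=np.array([[-.022,.135],[-.022,-.142],[.022,-.142],[-.05,.135],[-.05,-.142]])
for l,w in zip(loc,W): print("origin est",(w[:2]-l[0]*ex-l[1]*ey).round(4))
```

```text
[[ 0.563   0.1247  0.0188]
 [ 0.5768 -0.1523  0.0725]
 [ 0.6194 -0.1523  0.0725]
 [ 0.5337  0.1269  0.0188]
 [ 0.5494 -0.1563  0.0725]]
len 0.2773409331043596 yaw 2.840474669026452
guard [[0.5943 0.1603 0.0695]
 [0.5889 0.1604 0.0695]
 [0.6017 0.0013 0.1   ]
 [0.5967 0.0009 0.1   ]]
fin [[0.6313 0.0722 0.132 ]
 [0.5985 0.0707 0.132 ]
 [0.6151 0.0718 0.132 ]]
axles [[ 0.4415  0.1165  0.041 ]
 [ 0.4422  0.064   0.041 ]
 [ 0.4434  0.013   0.041 ]
 [ 0.4423 -0.0398  0.041 ]
 [ 0.4429 -0.0917  0.041 ]]
origin est [ 0.5907 -0.0093]
origin est [ 0.5928 -0.0096]
origin est [ 0.5915 -0.0113]
origin est [ 0.5893 -0.0059]
origin est [ 0.5934 -0.0123]
```

>>> drive_tool(motion=[[[-0.084,0.06,-0.027,0,0,0,-0.1],[-0.084,0.12,-0.027,0,0,0,-0.1],[-0.084,0.18,-0.027,0,0,0,-0.1],[-0.084,0.22,-0.027,0,0,0,-0.1],[-0.084,0.248,-0.027,0,0,0,-0.1],[-0.084,0.248,-0.027,0,0,0,-0.1],[-0.084,0.248,-0.027,0,0,0,-1],[-0.084,0.248,-0.027,0,0,0,-1],[-0.084,0.248,-0.027,0,0,0,-1],[-0.084,0.248,-0.027,0,0,0,-1]]], force=25)

```text
clock: 3.25
tcp_pos: [0.6138, 0.0734, 0.1167]
tcp_rot: [-0.014, 0.708, -0.705, 0.017]
force: [0.2, 11.3, 3.2]
gripper_width: 0.133
```

Run:
```python
from h import *
s=robot.observe(); print(s["clock"],s["tcp_pos"],s["force"],s["gripper_width"]*88); print(toolaxes()[1].round(4))
d=snap("wrist","w2.png")
```

```text
3.25 [0.61383236 0.07343847 0.11668597] [ 0.18603122 11.34343719  3.16310873] 11.703186155640056
[[-0.999   0.0032  0.0436]
 [-0.0436  0.0043 -0.999 ]
 [-0.0034 -1.     -0.0042]]
```

View pics/w2.png

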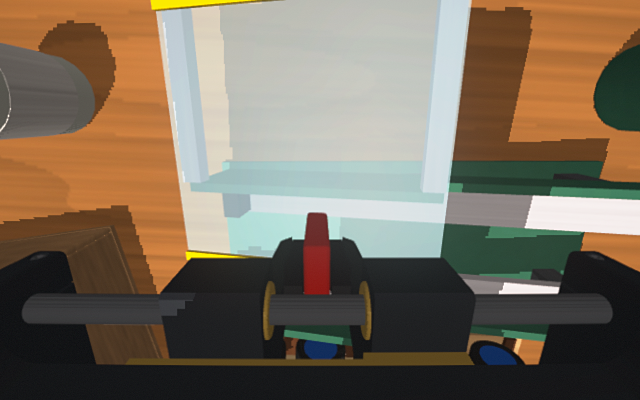

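>>> drive_tool(motion=[[[0.02,0,0,0,0,0,-1],[0.04,0,0,0,0,0,-1],[0.057,0,0,0,0,0,-1],[0.061,0,0,0,0,0,-1],[0.061,0,0,0,0,0,-1]]])

```text
clock: 3.92
tcp_pos: [0.5537, 0.0707, 0.1168]
tcp_rot: [-0.013, 0.708, -0.706, 0.018]
force: [3.9, -0.5, -8.8]
gripper_width: 0.132
```

Run:
```python
from h import *
s=robot.observe(); print(s["clock"],s["tcp_pos"],s["force"],s["gripper_width"]*88); print(toolaxes()[1].round(4))
d=snap("wrist","w3.png")
```

```text
3.925 [0.55370085 0.07066598 0.11676339] [ 3.947576   -0.53765494 -8.80984687] 11.629874922252682
[[-0.999   0.0058  0.0437]
 [-0.0437  0.0039 -0.999 ]
 [-0.0059 -1.     -0.0037]]
```

View pics/w3.png

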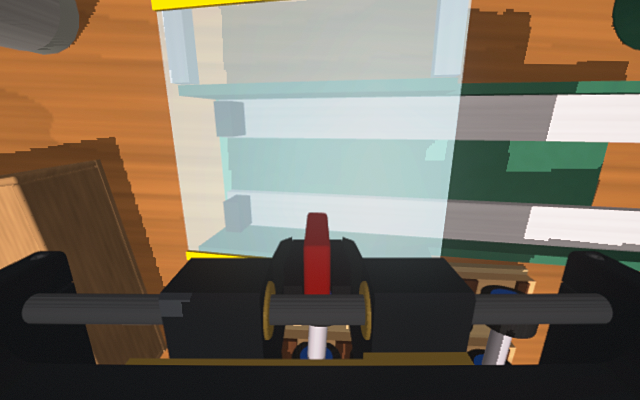

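>>> drive_tool(motion=[[[0.003,0,0,0,0,0,-1],[0.006,0,0,0,0,0,-1],[0.009,0,0,0,0,0,-1],[0.009,0,0,0,0,0,-1]]])

```text
clock: 4.47
tcp_pos: [0.5506, 0.0705, 0.1178]
tcp_rot: [-0.008, 0.708, -0.705, 0.022]
force: [24.9, 3.7, -23.0]
gripper_width: 0.134
```

Run:
```python
from h import *
s=robot.observe(); print(s["clock"],s["tcp_pos"],s["force"],s["gripper_width"]*88)
d=snap("top"); crop(d,(240,90,440,240),4,"top_c1.png")
```

```text
4.475 [0.55062827 0.07050413 0.11782645] [ 24.89947554   3.70507251 -23.01694745] 11.774827867253304
```

View pics/top_c1.png

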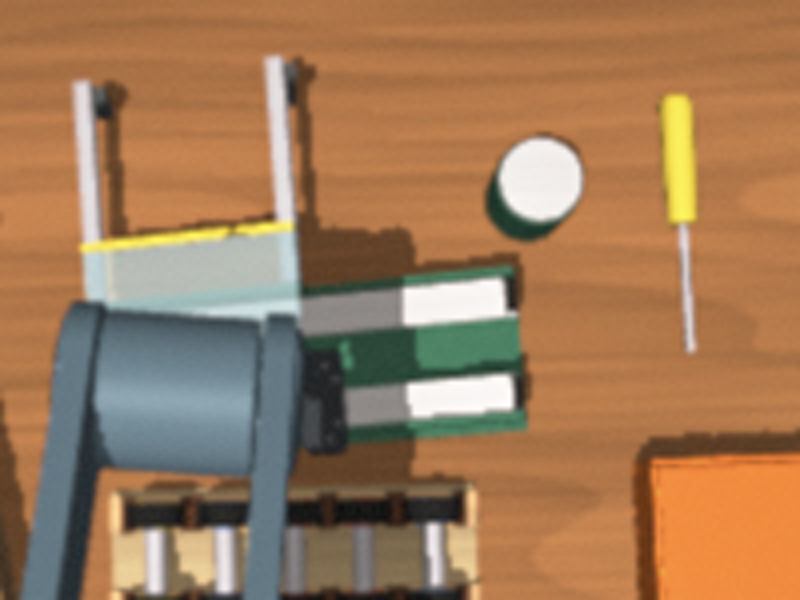

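>>> drive_tool(motion=[[[0,0,0,0,0,0,-0.1],[0,0,0,0,0,0,-0.1],[0,-0.05,0,0,0,0,-0.1],[0,-0.1,0,0,0,0,-0.1],[0.05,-0.14,0.02,0,0,0,-0.23],[0.082,-0.14,0.036,0,0,0,-0.23],[0.082,-0.14,0.036,0,0,0,-0.23],[0.082,-0.14,0.036,0,0,0,-0.23]]])

```text
clock: 5.52
tcp_pos: [0.4679, 0.0304, 0.2566]
tcp_rot: [-0.008, 0.708, -0.705, 0.022]
force: [-0.2, -0.1, 0.3]
gripper_width: 0.387
```

```bash
cat >> h.py <<'E'
def Rdes(yaw):
    # tool z = -ey(yaw), tool y = -Z, tool x = -ex(yaw)
    c,s=np.cos(yaw),np.sin(yaw)
    return np.array([[-c,0,s],[-s,0,-c],[0,-1,0]],float)
def go(x,y,z,yawdeg):
    p,R=toolaxes()
    D=R.T@(np.array([x,y,z])-p)
    rv=np.degrees((Rn.from_matrix(R.T@Rdes(np.radians(yawdeg)))).as_rotvec())
    print("go",(x,y,z),"->",D.round(4),rv.round(1))
def st():
    s=robot.observe(); R=Rn.from_quat(s["tcp_rot"]).as_matrix()
    print("t",round(s["clock"],2),"tcp",s["tcp_pos"].round(4),"F",s["force"].round(1),"w",round(s["gripper_width"]*88,1),"yaw",round(np.degrees(np.arctan2(-R[1,0],-R[0,0])),2),"q",s["qpos"].round(2))
E
python3 - <<'E'
from h import *
st()
d=snap("wrist","w4.png"); t=snap("top"); crop(t,(255,145,375,255),6,"top_c2.png")
im=d["image"][:,:,::-1]; cv2.imwrite("pics/w4c.png",cv2.resize(im[:270],None,fx=1.25,fy=1.25))
E
```

```text
t 5.53 tcp [0.4679 0.0304 0.2566] F [-0.2 -0.1  0.3] w 34.0 yaw 2.43 q [-0.19 -0.08  1.87  0.01  1.33  1.33]
```

View pics/w4c.png

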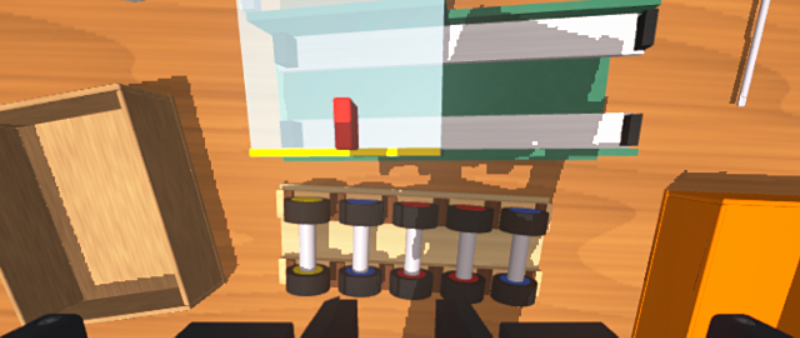

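View pics/top_c2.png

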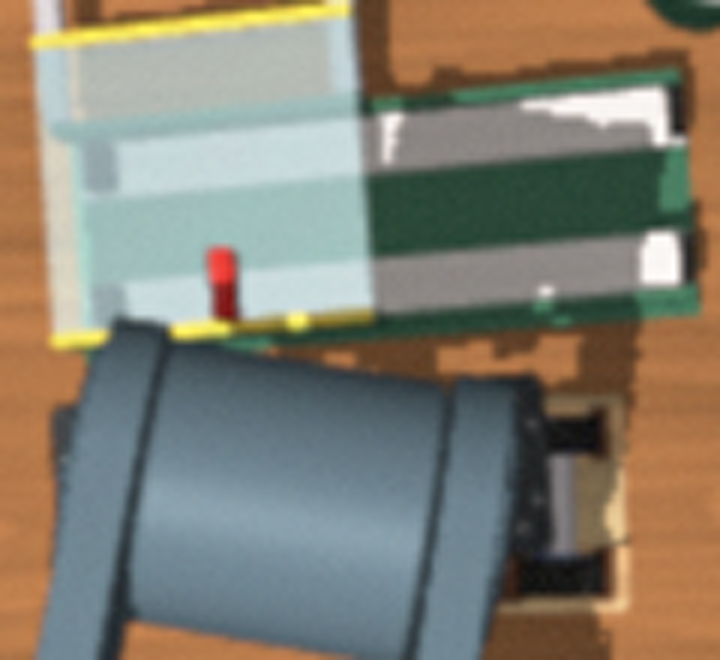

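Run:
```python
from h import *
t=snap("top"); w=snap("wrist")
def px(p,x0,y0,k): p=np.array(p,float); return (p+0.5)/k-0.5+np.array([x0,y0])
for nm,cam,pts in (("top",t,px([(668,149),(682,231),(118,194),(126,284)],255,145,6)),("wrist",w,px([(636,52),(622,115),(298,69),(302,122)],0,0,1.25))):
    W=np.array([onz(cam,[p],z)[0] for p,z in zip(pts,[.0725,.0725,.0188,.0188])])
    print(nm,W.round(4))
    a=(W[0]+W[1])/2;b=(W[2]+W[3])/2; v=b-a; yaw=np.arctan2(-v[0],v[1]); print("len",np.linalg.norm(v[:2]),"yaw",np.degrees(yaw))
    m=a[:2]+v[:2]*142/277; print("origin",m.round(4),"gap",np.linalg.norm(W[0]-W[1]),np.linalg.norm(W[2]-W[3]))
# axle tube ends (inner faces of wheels) in wrist at z ~.041
a=px([(307,222),(307,265),(361,224),(360,268),(414,227),(411,271),(468,230),(463,274),(521,233),(515,277)],0,0,1.25)
A=onz(w,a,.049); print(A.round(4)); 
B=onz(w,a,.041); print("mid y",((B[::2]+B[1::2])/2).round(4))
```

```text
top [[ 0.6192 -0.1461  0.0725]
 [ 0.5784 -0.1515  0.0725]
 [ 0.6101  0.1306  0.0188]
 [ 0.5637  0.1275  0.0188]]
len 0.27808304597954914 yaw 2.4468232828991385
origin [ 0.5927 -0.0064] gap 0.041106237663183026 0.04651878322876889
wrist [[ 0.6227 -0.1504  0.0725]
 [ 0.5758 -0.1487  0.0725]
 [ 0.6083  0.1291  0.0188]
 [ 0.5617  0.1263  0.0188]]
len 0.27758922111660267 yaw 2.9332635793828903
origin [ 0.5919 -0.0074] gap 0.04692986906139006 0.04667875962324572
[[ 0.4703  0.116   0.049 ]
 [ 0.4276  0.1169  0.049 ]
 [ 0.4707  0.0649  0.049 ]
 [ 0.4269  0.065   0.049 ]
 [ 0.4701  0.0146  0.049 ]
 [ 0.4261  0.015   0.049 ]
 [ 0.4695 -0.0367  0.049 ]
 [ 0.4254 -0.0361  0.049 ]
 [ 0.4689 -0.0874  0.049 ]
 [ 0.4246 -0.0875  0.049 ]]
mid y [[ 0.4468  0.1184  0.041 ]
 [ 0.4467  0.0657  0.041 ]
 [ 0.446   0.0144  0.041 ]
 [ 0.4453 -0.038   0.041 ]
 [ 0.4446 -0.0903  0.041 ]]
```

Run:
```python
from h import *
go(0.4472,0.119,0.13,-0.7); go(0.4472,0.119,0.036,-0.7)
```

```text
go (0.4472, 0.119, 0.13) -> [ 0.0193  0.1257 -0.0886] [ 0.3  3.2 -1.1]
go (0.4472, 0.119, 0.036) -> [ 0.021   0.2197 -0.0882] [ 0.3  3.2 -1.1]
```

>>> drive_tool(motion=[[[0.01,0.05,-0.044,0.3,3.2,-1.1,-0.23],[0.02,0.1,-0.0885,0.3,3.2,-1.1,-0.23],[0.02,0.126,-0.0885,0.3,3.2,-1.1,-0.23],[0.02,0.15,-0.0885,0.3,3.2,-1.1,-0.23],[0.021,0.19,-0.0882,0.3,3.2,-1.1,-0.23],[0.021,0.2197,-0.0882,0.3,3.2,-1.1,-0.23],[0.021,0.2197,-0.0882,0.3,3.2,-1.1,-0.23],[0.021,0.2197,-0.0882,0.3,3.2,-1.1,-1],[0.021,0.2197,-0.0882,0.3,3.2,-1.1,-1],[0.021,0.2197,-0.0882,0.3,3.2,-1.1,-1]]], force=20)

```text
clock: 6.98
tcp_pos: [0.4485, 0.119, 0.0373]
tcp_rot: [-0.005, -0.707, 0.707, 0.003]
force: [0.7, -0.1, 3.6]
gripper_width: 0.169
```

Run:
```python
from h import *
st()
go(0.447,0.119,0.16,1); go(0.5968,-0.1069,0.17,2.6);go(0.5968,-0.1069,0.082,2.6)
```

```text
t 6.97 tcp [0.4485 0.119  0.0373] F [ 0.7 -0.1  3.6] w 14.9 yaw -0.7 q [ 0.    0.27  2.02 -0.    0.85  1.59]
go (0.447, 0.119, 0.16) -> [ 1.200e-03 -1.227e-01  1.000e-04] [-0.  -1.7 -0.1]
go (0.5968, -0.1069, 0.17) -> [-0.1514 -0.1322  0.2241] [-0.  -3.3 -0.1]
go (0.5968, -0.1069, 0.082) -> [-0.1512 -0.0442  0.2241] [-0.  -3.3 -0.1]
```

>>> drive_tool(motion=[[[0,-0.06,0,0,0,0,-1],[0,-0.12,0,0,0,0,-1],[-0.04,-0.132,0.056,0,-1,0,-1],[-0.08,-0.132,0.112,0,-2,0,-1],[-0.12,-0.132,0.168,0,-3.3,0,-1],[-0.1525,-0.132,0.224,0,-3.3,0,-1],[-0.1525,-0.132,0.224,0,-3.3,0,-1],[-0.1525,-0.09,0.224,0,-3.3,0,-1],[-0.1525,-0.06,0.224,0,-3.3,0,-1],[-0.1525,-0.047,0.224,0,-3.3,0,-1],[-0.1525,-0.047,0.224,0,-3.3,0,-1]]])

```text
clock: 8.35
tcp_pos: [0.5978, -0.1066, 0.0845]
tcp_rot: [0.016, -0.707, 0.707, -0.017]
force: [-0.3, 0.6, -2.5]
gripper_width: 0.167
```

Run:
```python
from h import *
st()
w=snap("wrist","w5.png"); s=snap("side"); crop(s,(220,120,420,270),4,"s5.png")
go(0.598,-0.1069,0.0825,2.6)
```

```text
t 8.35 tcp [ 0.5978 -0.1066  0.0845] F [-0.3  0.6 -2.5] w 14.7 yaw 2.6 q [-0.37  0.45  1.64  0.    1.06  1.15]
go (0.598, -0.1069, 0.0825) -> [ 0.001   0.0036 -0.0002] [-0.1  0.  -0.2]
```

View pics/w5.png

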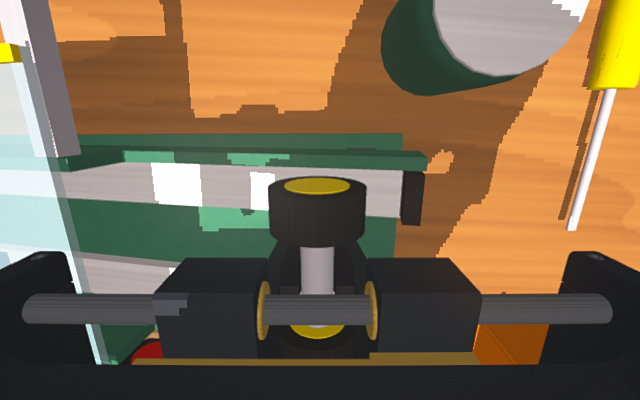

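View pics/s5.png

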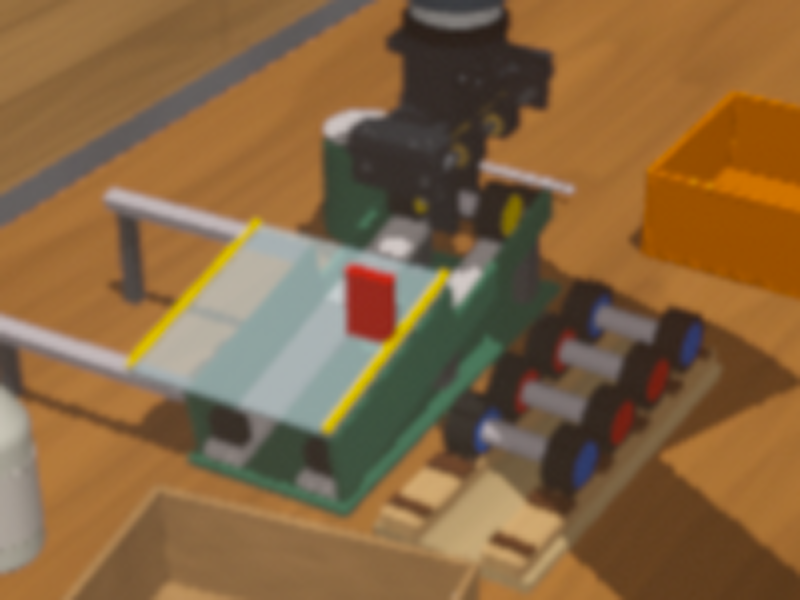

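>>> drive_tool(motion=[[[0,0.003,0,0,0,0,-1],[0,0.003,0,0,0,0,-1],[0,0.003,0,0,0,0,-0.23],[0,0.003,0,0,0,0,-0.23],[0,-0.015,0,0,0,0,-0.23],[0,-0.03,0,0,0,0,-0.23],[0,-0.06,0,0,0,0,-0.23],[0,-0.085,0,0,0,0,-0.23],[0,-0.085,0,0,0,0,-0.23]]])

```text
clock: 9.57
tcp_pos: [0.6006, -0.1077, 0.1749]
tcp_rot: [0.012, -0.706, 0.708, -0.02]
force: [0.1, -0.4, 0.8]
gripper_width: 0.388
```

Run:
```python
from h import *
st()
w=snap("wrist","w6.png"); s=snap("side"); crop(s,(220,120,420,270),4,"s6.png")
go(0.446,0.0668,0.17,-0.7);go(0.446,0.0668,0.10,-0.7);go(0.446,0.0668,0.036,-0.7)
```

```text
t 9.57 tcp [ 0.6006 -0.1077  0.1749] F [ 0.1 -0.4  0.8] w 34.2 yaw 2.61 q [-0.37  0.33  1.59  0.    1.21  1.15]
go (0.446, 0.0668, 0.17) -> [ 0.1445  0.0004 -0.1805] [-0.1  3.3 -0.3]
go (0.446, 0.0668, 0.1) -> [ 0.1449  0.0704 -0.1807] [-0.1  3.3 -0.3]
go (0.446, 0.0668, 0.036) -> [ 0.1452  0.1344 -0.1808] [-0.1  3.3 -0.3]
```

View pics/s6.png

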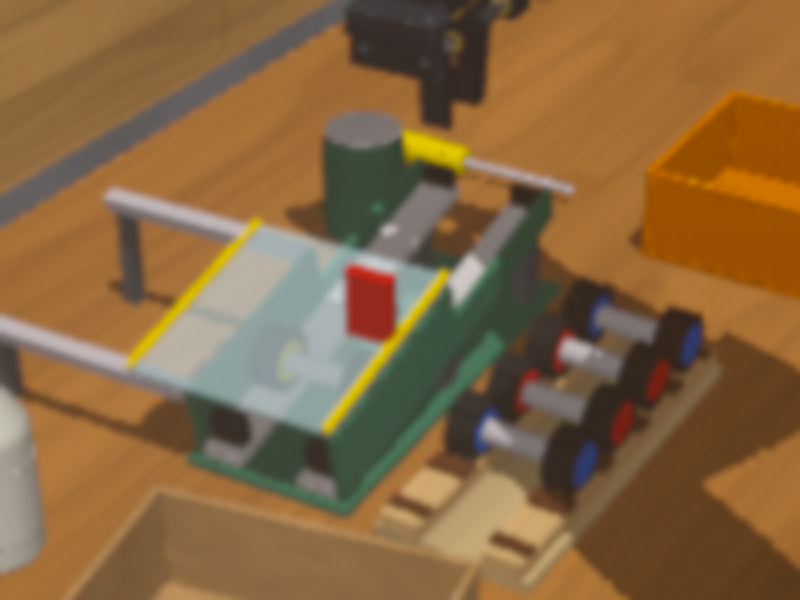

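>>> drive_tool(motion=[[[0.036,0,-0.045,0,1,0,-0.23],[0.072,0,-0.09,0,2,0,-0.23],[0.108,0,-0.135,0,3.3,-0.3,-0.23],[0.1447,0.02,-0.1806,-0.1,3.3,-0.3,-0.23],[0.145,0.06,-0.1807,-0.1,3.3,-0.3,-0.23],[0.1452,0.1,-0.1808,-0.1,3.3,-0.3,-0.23],[0.1452,0.1345,-0.1808,-0.1,3.3,-0.3,-0.23],[0.1452,0.1345,-0.1808,-0.1,3.3,-0.3,-0.23],[0.1452,0.1345,-0.1808,-0.1,3.3,-0.3,-1],[0.1452,0.1345,-0.1808,-0.1,3.3,-0.3,-1],[0.1452,0.1345,-0.1808,-0.1,3.3,-0.3,-1]]])

```text
clock: 11.05
tcp_pos: [0.4472, 0.0666, 0.0372]
tcp_rot: [-0.005, -0.707, 0.707, 0.003]
force: [-0.0, -0.7, 1.8]
gripper_width: 0.175
```

Run:
```python
from h import *
st()
s=snap("side"); crop(s,(220,120,420,270),4,"s7.png")
go(0.5975,-0.1069,0.17,2.6);go(0.5975,-0.1069,0.0823,2.6)
```

```text
t 11.05 tcp [0.4472 0.0666 0.0372] F [-0.  -0.7  1.8] w 15.4 yaw -0.69 q [-0.12  0.24  2.05 -0.    0.85  1.47]
go (0.5975, -0.1069, 0.17) -> [-0.1527 -0.1324  0.1717] [-0.  -3.3 -0.1]
go (0.5975, -0.1069, 0.0823) -> [-0.1525 -0.0447  0.1717] [-0.  -3.3 -0.1]
```

View pics/s7.png

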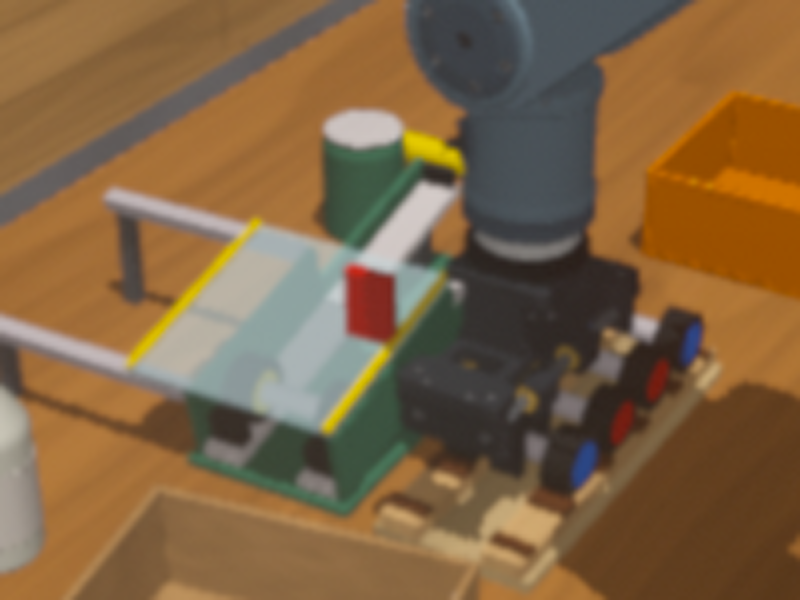

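>>> drive_tool(motion=[[[0,-0.06,0,0,0,0,-1],[0,-0.12,0,0,0,0,-1],[-0.04,-0.133,0.043,0,-1,0,-1],[-0.08,-0.133,0.086,0,-2,0,-1],[-0.12,-0.133,0.13,0,-3.3,0,-1],[-0.1525,-0.133,0.1717,0,-3.3,0,-1],[-0.1525,-0.133,0.1717,0,-3.3,0,-1],[-0.1525,-0.09,0.1717,0,-3.3,0,-1],[-0.1525,-0.06,0.1717,0,-3.3,0,-1],[-0.1525,-0.047,0.1717,0,-3.3,0,-1],[-0.1525,-0.047,0.1717,0,-3.3,0,-1]]])

```text
clock: 12.48
tcp_pos: [0.5969, -0.1058, 0.0843]
tcp_rot: [-0.016, 0.707, -0.707, 0.017]
force: [0.1, -0.3, -1.6]
gripper_width: 0.173
```

>>> drive_tool(motion=[[[0,0.003,0,0,0,0,-1],[0,0.003,0,0,0,0,-1],[0,0.003,0,0,0,0,-0.23],[0,0.003,0,0,0,0,-0.23],[0,-0.015,0,0,0,0,-0.23],[0,-0.03,0,0,0,0,-0.23],[0,-0.06,0,0,0,0,-0.23],[0,-0.085,0,0,0,0,-0.23],[0,-0.085,0,0,0,0,-0.23]]])

```text
clock: 13.6
tcp_pos: [0.5987, -0.1066, 0.1729]
tcp_rot: [0.014, -0.706, 0.708, -0.019]
force: [0.8, -0.2, 0.4]
gripper_width: 0.381
```

Run:
```python
from h import *
st()
w=snap("wrist","w8.png"); s=snap("side"); crop(s,(220,120,420,270),4,"s8.png")
print("next rack"); y=0.0145
go(0.4455,y,0.17,-0.7);go(0.4455,y,0.036,-0.7)
print("regrasp"); go(0.598,-0.107,0.078,2.6)
```

```text
t 13.6 tcp [ 0.5987 -0.1066  0.1729] F [ 0.8 -0.2  0.4] w 33.5 yaw 2.66 q [-0.37  0.33  1.6   0.    1.21  1.15]
next rack
go (0.4455, 0.0145, 0.17) -> [ 0.1455 -0.0007 -0.1273] [ 0.   3.4 -0.1]
go (0.4455, 0.0145, 0.036) -> [ 0.1457  0.1333 -0.1273] [ 0.   3.4 -0.1]
regrasp
go (0.598, -0.107, 0.078) -> [-0.001   0.0915  0.0012] [ 0.   0.1 -0.1]
```

View pics/s8.png

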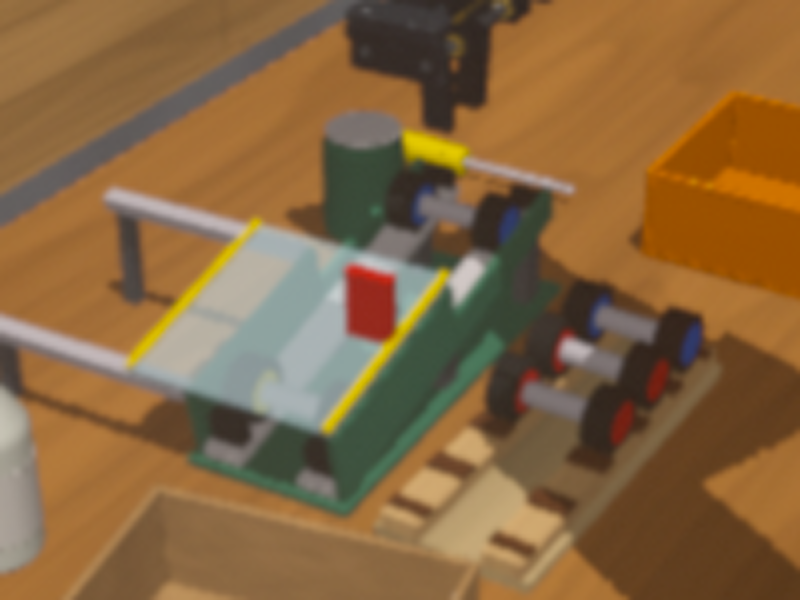

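Run:
```python
from h import *
s=snap("side"); crop(s,(220,120,420,270),4,"s9.png")
w=snap("wrist","w9.png"); t=snap("top"); crop(t,(160,170,290,280),6,"carton0.png")
```

```text
(no output)
```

View pics/w9.png

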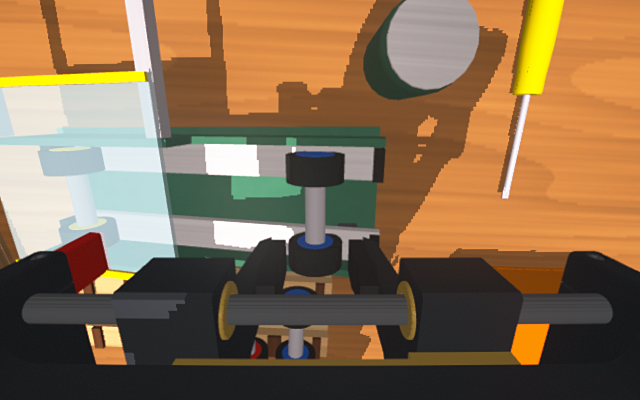

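View pics/carton0.png

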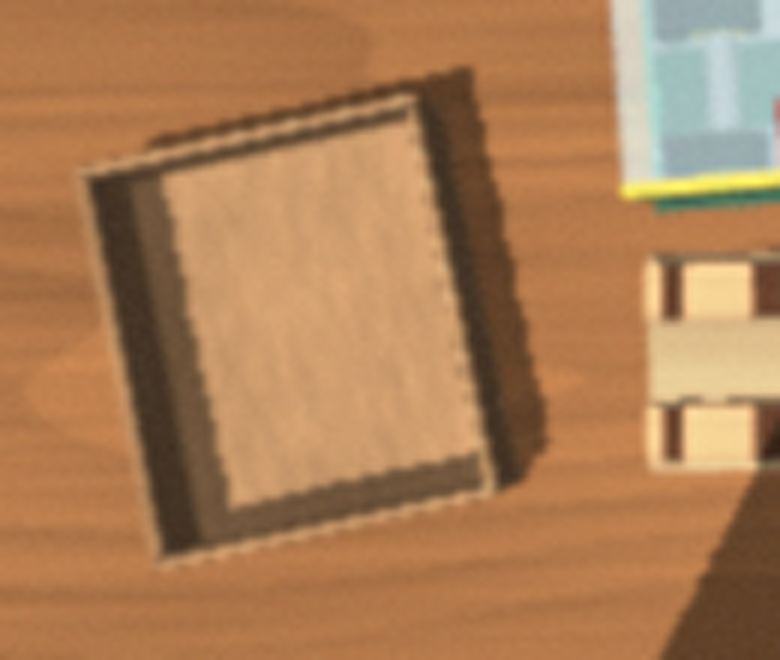

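```bash
cat >> h.py <<'E'
def px(p,x0,y0,k): p=np.array(p,float); return (p+0.5)/k-0.5+np.array([x0,y0])
def box(d,pts):
    # pts: rim corners order: far-left(+x+y), far-right(+x,-y), near-right, near-left ; z=.075
    W=onz(d,pts,.075)[:,:2]; c=W.mean(0)
    ex=(W[0]+W[1]-W[2]-W[3])/2; ey=(W[0]+W[3]-W[1]-W[2])/2
    yaw=np.degrees(np.arctan2(ex[1],ex[0])); print("box c",c.round(4),"len",np.linalg.norm(ex).round(4),np.linalg.norm(ey).round(4),"yaw",yaw.round(1),np.degrees(np.arctan2(-ey[0],ey[1])).round(1))
    return c,yaw
E
python3 - <<'E'
from h import *
t=snap("top"); c,y=box(t,px([(83,172),(414,97),(493,490),(160,562)],160,170,6))
th=np.radians(y); ex=np.array([np.cos(th),np.sin(th)]); ey=np.array([-ex[1],ex[0]])
for v in (-.04,.04): print("spot",(c+v*ey).round(4))
st(); go(0.598,-0.107,0.078,2.6)
E
```

```text
box c [0.4703 0.3234] len 0.1946 0.1654 yaw 10.6 10.9
spot [0.4777 0.284 ]
spot [0.4629 0.3627]
t 13.9 tcp [ 0.596  -0.1056  0.168 ] F [ 0.6 -0.5  0.2] w 33.9 yaw 2.65 q [-0.37  0.33  1.6   0.    1.21  1.15]
go (0.598, -0.107, 0.078) -> [-0.002   0.09    0.0016] [0.1 0.  0. ]
```

>>> drive_tool(motion=[[[-0.002,0.045,0.001,0,0,0,-0.23],[-0.002,0.08,0.0015,0,0,0,-0.23],[-0.002,0.09,0.0015,0,0,0,-0.23],[-0.002,0.09,0.0015,0,0,0,-0.23],[-0.002,0.09,0.0015,0,0,0,-1],[-0.002,0.09,0.0015,0,0,0,-1],[-0.002,0.09,0.0015,0,0,0,-1],[-0.002,0.04,0.0015,0,0,0,-1],[-0.002,-0.02,0.0015,0,0,0,-1],[-0.002,-0.022,0.0015,0,0,0,-1]]])

```text
clock: 15.15
tcp_pos: [0.6014, -0.1085, 0.1964]
tcp_rot: [0.013, -0.706, 0.708, -0.02]
force: [0.3, 0.2, -1.4]
gripper_width: 0.175
```

Run:
```python
from h import *
st(); go(0.463,0.363,0.19,10.7);go(0.463,0.363,0.05,10.7)
w=snap("wrist","w10.png")
```

```text
t 15.15 tcp [ 0.6014 -0.1085  0.1964] F [ 0.3  0.2 -1.4] w 15.4 yaw 2.67 q [-0.37  0.31  1.57  0.    1.25  1.15]
go (0.463, 0.363, 0.19) -> [ 0.1164  0.0034 -0.4774] [-0.3 -8.  -0.5]
go (0.463, 0.363, 0.05) -> [ 0.1177  0.1434 -0.4779] [-0.3 -8.  -0.5]
```

View pics/w10.png

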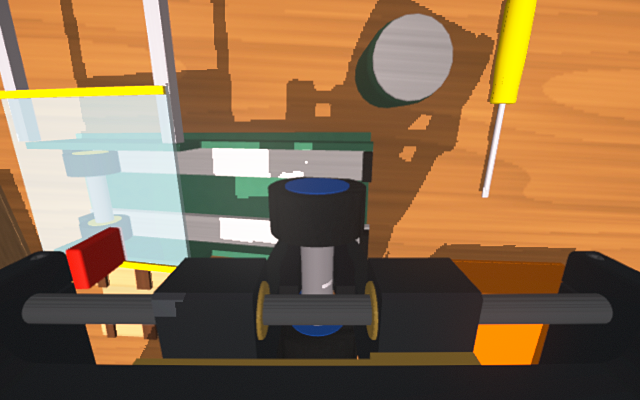

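>>> drive_tool(motion=[[[0.012,0.003,-0.05,0,-1,0,-1],[0.026,0.003,-0.105,0,-2,0,-1],[0.04,0.003,-0.16,0,-3,0,-1],[0.054,0.003,-0.215,0,-4,0,-1],[0.068,0.003,-0.27,0,-5,0,-1],[0.082,0.003,-0.325,0,-6,0,-1],[0.096,0.003,-0.38,0,-7,0,-1],[0.108,0.003,-0.43,0,-8,0,-1],[0.1164,0.003,-0.477,-0.3,-8,-0.5,-1],[0.1164,0.003,-0.477,-0.3,-8,-0.5,-1],[0.1164,0.003,-0.477,-0.3,-8,-0.5,-1],[0.1164,0.003,-0.477,-0.3,-8,-0.5,-1]]])

```text
clock: 16.7
tcp_pos: [0.4614, 0.3618, 0.1881]
tcp_rot: [-0.067, 0.705, -0.703, 0.063]
force: [0.2, -0.6, -1.0]
gripper_width: 0.172
```

Run:
```python
from h import *
st(); go(0.463,0.363,0.035,10.7)
w=snap("wrist","w11.png"); t=snap("top"); crop(t,(160,170,290,280),6,"carton1.png")
```

```text
t 16.7 tcp [0.4614 0.3618 0.1881] F [ 0.2 -0.6 -1. ] w 15.1 yaw 10.57 q [0.46 0.27 1.63 0.   1.24 1.85]
go (0.463, 0.363, 0.035) -> [-0.0025  0.1531 -0.0005] [ 0.2 -0.1  0.3]
```

View pics/w11.png

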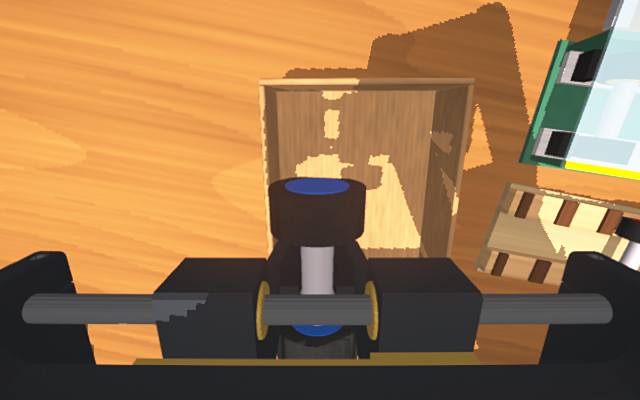

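>>> drive_tool(motion=[[[0,0.05,0,0,0,0,-1],[0,0.1,0,0,0,0,-1],[-0.002,0.14,0,0,0,0,-1],[-0.002,0.152,0,0,0,0,-1],[-0.002,0.152,0,0,0,0,-1],[-0.002,0.152,0,0,0,0,-0.4],[-0.002,0.152,0,0,0,0,-0.4],[-0.002,0.11,0,0,0,0,-0.4],[-0.002,0.06,0,0,0,0,-0.4],[-0.002,0.02,0,0,0,0,-0.23],[-0.002,0.02,0,0,0,0,-0.23]]])

```text
clock: 18.18
tcp_pos: [0.4664, 0.364, 0.1743]
tcp_rot: [-0.063, 0.706, -0.702, 0.067]
force: [0.6, -1.0, -0.4]
gripper_width: 0.382
```

Run:
```python
from h import *
st(); go(0.4455,0.0145,0.15,-0.7);go(0.4455,0.0145,0.036,-0.7)
w=snap("wrist","w12.png"); st()
```

```text
t 18.18 tcp [0.4664 0.364  0.1743] F [ 0.6 -1.  -0.4] w 33.6 yaw 10.57 q [0.46 0.29 1.64 0.   1.2  1.84]
go (0.4455, 0.0145, 0.15) -> [0.0848 0.0219 0.3399] [ 0.4 11.3 -0.3]
go (0.4455, 0.0145, 0.036) -> [0.0854 0.1359 0.3406] [ 0.4 11.3 -0.3]
t 18.23 tcp [0.465  0.3632 0.1717] F [-0.3 -0.7 -0.5] w 33.8 yaw 10.57 q [0.46 0.29 1.64 0.   1.2  1.84]
```

View pics/w12.png

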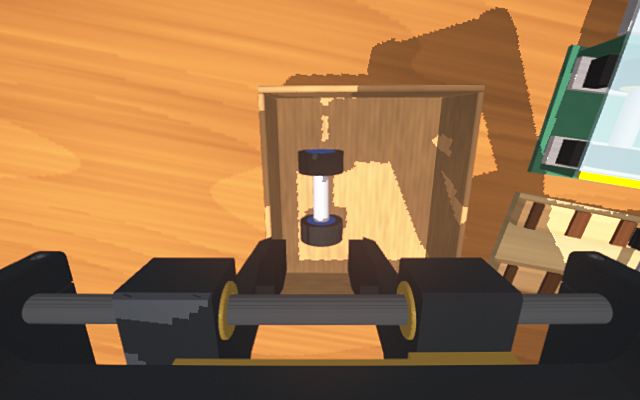

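>>> drive_tool(motion=[[[0.014,0.005,0.055,0,2,0,-0.23],[0.028,0.005,0.112,0,4,0,-0.23],[0.042,0.005,0.17,0,6,0,-0.23],[0.056,0.005,0.228,0,8,0,-0.23],[0.07,0.01,0.285,0,10,0,-0.23],[0.083,0.02,0.339,0.3,11.3,-0.3,-0.23],[0.083,0.05,0.339,0.3,11.3,-0.3,-0.23],[0.083,0.09,0.339,0.3,11.3,-0.3,-0.23],[0.083,0.12,0.339,0.3,11.3,-0.3,-0.23],[0.083,0.135,0.339,0.3,11.3,-0.3,-0.23],[0.083,0.135,0.339,0.3,11.3,-0.3,-0.23],[0.083,0.135,0.339,0.3,11.3,-0.3,-0.23]]])

```text
clock: 19.73
tcp_pos: [0.4464, 0.0154, 0.0358]
tcp_rot: [-0.003, -0.707, 0.707, 0.005]
force: [-0.1, -0.5, 0.6]
gripper_width: 0.385
```

>>> drive_tool(motion=[[[0,0,0,0,0,0,-1],[0,0,0,0,0,0,-1],[0,0,0,0,0,0,-1]]])

```text
clock: 20.1
tcp_pos: [0.4472, 0.015, 0.0367]
tcp_rot: [-0.004, -0.706, 0.708, 0.005]
force: [-1.1, -1.8, 6.4]
gripper_width: 0.179
```

Run:
```python
from h import *
st(); go(0.5975,-0.1069,0.17,2.6);go(0.5975,-0.1069,0.0823,2.6)
```

```text
t 20.1 tcp [0.4472 0.015  0.0367] F [-1.1 -1.8  6.4] w 15.7 yaw -0.7 q [-0.23  0.24  2.06 -0.    0.85  1.35]
go (0.5975, -0.1069, 0.17) -> [-0.1516 -0.1332  0.1203] [-0.1 -3.3  0.1]
go (0.5975, -0.1069, 0.0823) -> [-0.1517 -0.0455  0.1201] [-0.1 -3.3  0.1]
```

>>> drive_tool(motion=[[[0,-0.06,0,0,0,0,-1],[0,-0.12,0,0,0,0,-1],[-0.04,-0.133,0.03,0,-1,0,-1],[-0.08,-0.133,0.06,0,-2,0,-1],[-0.12,-0.133,0.09,0,-3.3,0,-1],[-0.152,-0.133,0.12,0,-3.3,0,-1],[-0.152,-0.133,0.12,0,-3.3,0,-1],[-0.152,-0.09,0.12,0,-3.3,0,-1],[-0.152,-0.06,0.12,0,-3.3,0,-1],[-0.152,-0.047,0.12,0,-3.3,0,-1],[-0.152,-0.047,0.12,0,-3.3,0,-1]]])

```text
clock: 21.48
tcp_pos: [0.5969, -0.1056, 0.0831]
tcp_rot: [0.017, -0.707, 0.707, -0.015]
force: [0.0, -1.0, -2.4]
gripper_width: 0.174
```

>>> drive_tool(motion=[[[0,0.003,0,0,0,0,-1],[0,0.003,0,0,0,0,-1],[0,0.003,0,0,0,0,-0.23],[0,0.003,0,0,0,0,-0.23],[0,-0.015,0,0,0,0,-0.23],[0,-0.03,0,0,0,0,-0.23],[0,-0.06,0,0,0,0,-0.23],[0,-0.085,0,0,0,0,-0.23],[0,-0.085,0,0,0,0,-0.23],[0,-0.085,0,0,0,0,-0.23]]])

```text
clock: 22.72
tcp_pos: [0.5969, -0.1055, 0.1678]
tcp_rot: [0.017, -0.707, 0.707, -0.015]
force: [-0.3, -0.6, -1.4]
gripper_width: 0.385
```

Run:
```python
from h import *
w=snap("wrist","w13.png"); s=snap("side"); crop(s,(220,120,420,270),4,"s13.png")
st();print("next rack"); y=-0.0377
go(0.445,y,0.17,-0.7);go(0.445,y,0.036,-0.7)
print("regrasp"); go(0.598,-0.107,0.078,2.6)
```

```text
t 22.82 tcp [ 0.5964 -0.1053  0.1668] F [-0.6 -0.3 -0.6] w 33.8 yaw 2.63 q [-0.37  0.34  1.6  -0.    1.21  1.16]
next rack
go (0.445, -0.0377, 0.17) -> [ 0.1481 -0.0024 -0.0745] [0.  3.3 0.3]
go (0.445, -0.0377, 0.036) -> [ 0.1474  0.1316 -0.0745] [0.  3.3 0.3]
regrasp
go (0.598, -0.107, 0.078) -> [-0.002   0.0888  0.0018] [0.  0.  0.3]
```

View pics/s13.png

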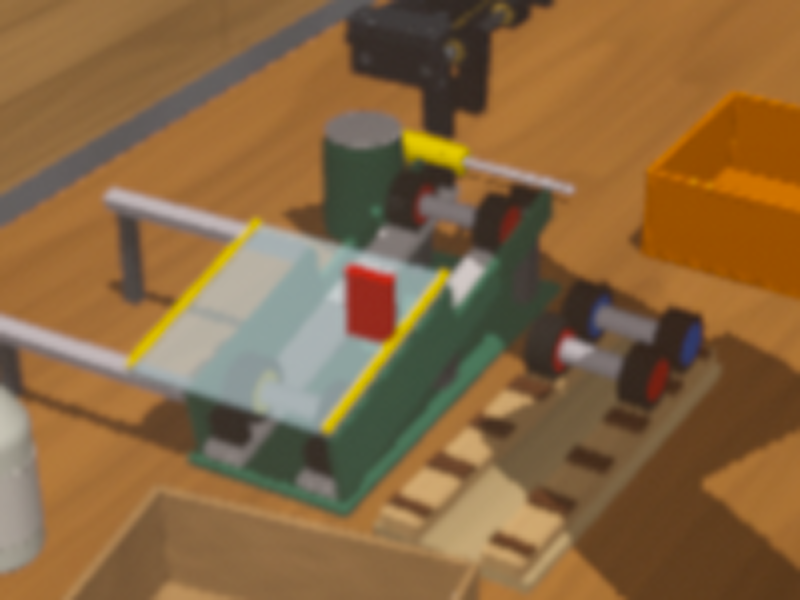

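View pics/w13.png

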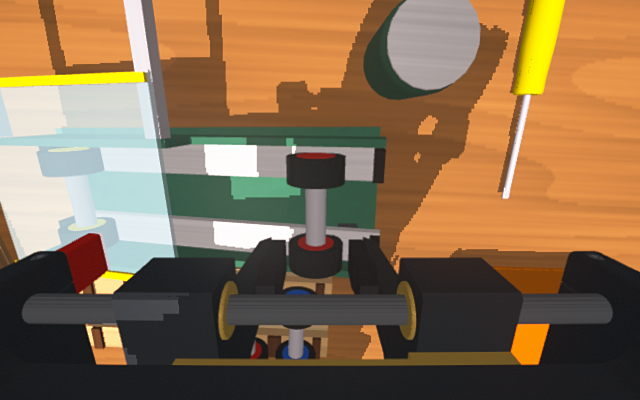

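>>> drive_tool(motion=[[[-0.002,0.045,0.001,0,0,0.3,-0.23],[-0.002,0.08,0.0015,0,0,0.3,-0.23],[-0.002,0.089,0.0015,0,0,0.3,-0.23],[-0.002,0.089,0.0015,0,0,0.3,-0.23],[-0.002,0.089,0.0015,0,0,0.3,-1],[-0.002,0.089,0.0015,0,0,0.3,-1],[-0.002,0.089,0.0015,0,0,0.3,-1],[-0.002,0.04,0.0015,0,0,0.3,-1],[-0.002,-0.02,0.0015,0,0,0.3,-1],[-0.002,-0.022,0.0015,0,0,0.3,-1]]])

```text
clock: 24.08
tcp_pos: [0.6018, -0.1081, 0.195]
tcp_rot: [0.013, -0.705, 0.709, -0.02]
force: [0.9, 0.3, -1.6]
gripper_width: 0.171
```

Run:
```python
from h import *
t=snap("top"); crop(t,(160,170,290,280),6,"carton2.png")
st(); go(0.4777,0.284,0.19,10.7)
```

```text
t 24.12 tcp [ 0.6001 -0.1075  0.192 ] F [-0.5  0.3 -2.5] w 15.0 yaw 2.64 q [-0.37  0.31  1.58 -0.    1.25  1.15]
go (0.4777, 0.284, 0.19) -> [ 1.042e-01  3.000e-04 -3.967e-01] [-0.2 -8.1 -0.3]
```

View pics/carton2.png

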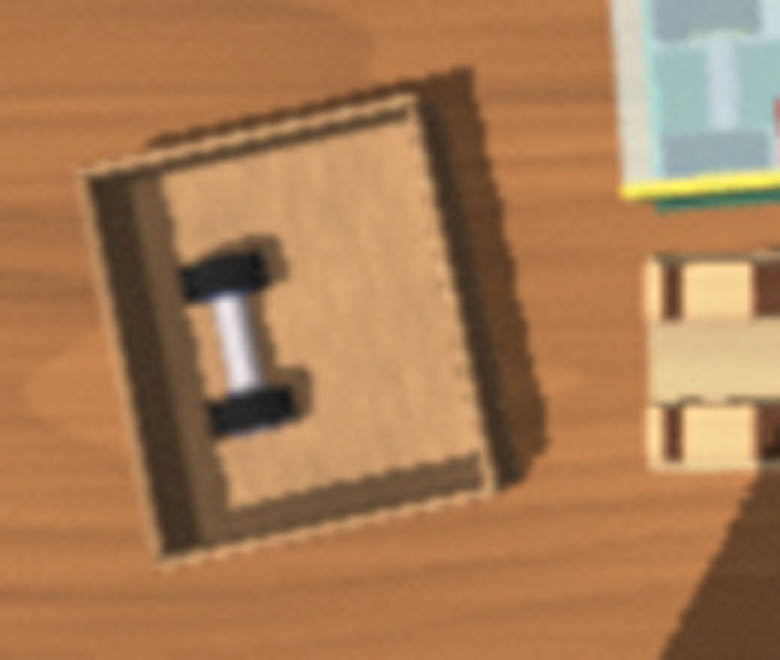

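>>> drive_tool(motion=[[[0.012,0,-0.045,0,-1,0,-1],[0.026,0,-0.1,0,-2,0,-1],[0.04,0,-0.155,0,-3,0,-1],[0.055,0,-0.21,0,-4,0,-1],[0.07,0,-0.265,0,-5,0,-1],[0.085,0,-0.32,0,-6,0,-1],[0.098,0,-0.37,0,-7,0,-1],[0.104,0,-0.397,-0.2,-8.1,-0.3,-1],[0.104,0,-0.397,-0.2,-8.1,-0.3,-1],[0.104,0,-0.397,-0.2,-8.1,-0.3,-1],[0.104,0,-0.397,-0.2,-8.1,-0.3,-1]]])

```text
clock: 25.5
tcp_pos: [0.478, 0.2831, 0.1897]
tcp_rot: [0.066, -0.704, 0.704, -0.065]
force: [0.7, -1.1, -2.0]
gripper_width: 0.173
```

>>> drive_tool(motion=[[[0,0.05,0,0,0,0,-1],[0,0.1,0,0,0,0,-1],[0,0.14,0,0,0,0,-1],[0,0.153,0,0,0,0,-1],[0,0.153,0,0,0,0,-1],[0,0.153,0,0,0,0,-0.4],[0,0.153,0,0,0,0,-0.4],[0,0.11,0,0,0,0,-0.4],[0,0.06,0,0,0,0,-0.4],[0,0.02,0,0,0,0,-0.23],[0,0.02,0,0,0,0,-0.23]]])

```text
clock: 26.88
tcp_pos: [0.481, 0.2843, 0.1752]
tcp_rot: [-0.062, 0.705, -0.703, 0.069]
force: [0.8, -0.2, -0.4]
gripper_width: 0.383
```

Run:
```python
from h import *
w=snap("wrist","w14.png"); st(); go(0.4448,-0.0377,0.15,-0.7);go(0.4448,-0.0377,0.036,-0.7)
```

```text
t 26.93 tcp [0.4795 0.2837 0.1727] F [-0.1 -0.6 -0.6] w 34.2 yaw 10.66 q [0.32 0.22 1.73 0.   1.18 1.71]
go (0.4448, -0.0377, 0.15) -> [0.0937 0.022  0.3094] [ 0.1 11.4 -0.3]
go (0.4448, -0.0377, 0.036) -> [0.0943 0.136  0.3095] [ 0.1 11.4 -0.3]
```

View pics/w14.png

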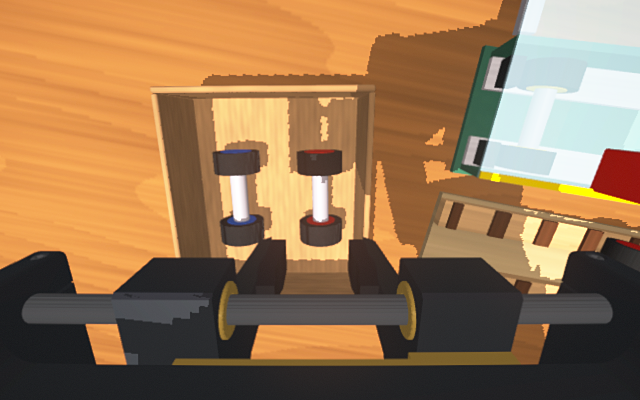

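Both flats (blue, red) lie in the carton. Next: the second red in the rack at y ≈ -0.038.

>>> drive_tool(motion=[[[0.016,0.005,0.055,0,2,0,-0.23],[0.033,0.005,0.11,0,4,0,-0.23],[0.05,0.005,0.165,0,6,0,-0.23],[0.067,0.005,0.22,0,8,0,-0.23],[0.084,0.01,0.275,0,10,0,-0.23],[0.094,0.02,0.3095,0.1,11.4,-0.3,-0.23],[0.094,0.05,0.3095,0.1,11.4,-0.3,-0.23],[0.094,0.09,0.3095,0.1,11.4,-0.3,-0.23],[0.094,0.12,0.3095,0.1,11.4,-0.3,-0.23],[0.094,0.136,0.3095,0.1,11.4,-0.3,-0.23],[0.094,0.136,0.3095,0.1,11.4,-0.3,-0.23],[0.094,0.136,0.3095,0.1,11.4,-0.3,-0.23]]])

```text
clock: 28.42
tcp_pos: [0.4451, -0.0376, 0.0361]
tcp_rot: [-0.004, -0.707, 0.707, 0.005]
force: [-0.3, 0.0, 0.5]
gripper_width: 0.387
```

>>> drive_tool(motion=[[[0,0,0,0,0,0,-1],[0,0,0,0,0,0,-1],[0,0,0,0,0,0,-1]]])

```text
clock: 28.8
tcp_pos: [0.4456, -0.0378, 0.0368]
tcp_rot: [-0.005, -0.707, 0.707, 0.004]
force: [-1.7, 1.1, 4.0]
gripper_width: 0.169
```

Run:
```python
from h import *
st(); go(0.598,-0.1069,0.17,2.6);go(0.598,-0.1069,0.082,2.6)
```

```text
t 28.8 tcp [ 0.4456 -0.0378  0.0368] F [-1.7  1.1  4. ] w 14.8 yaw -0.73 q [-0.35  0.24  2.06 -0.    0.84  1.23]
go (0.598, -0.1069, 0.17) -> [-0.1534 -0.133   0.0673] [-0.1 -3.3 -0.1]
go (0.598, -0.1069, 0.082) -> [-0.1533 -0.045   0.0672] [-0.1 -3.3 -0.1]
```

>>> drive_tool(motion=[[[0,-0.06,0,0,0,0,-1],[0,-0.12,0,0,0,0,-1],[-0.05,-0.133,0.022,0,-1,0,-1],[-0.1,-0.133,0.044,0,-2,0,-1],[-0.1525,-0.133,0.067,0,-3.3,0,-1],[-0.1525,-0.133,0.067,0,-3.3,0,-1],[-0.1525,-0.09,0.067,0,-3.3,0,-1],[-0.1525,-0.06,0.067,0,-3.3,0,-1],[-0.1525,-0.047,0.067,0,-3.3,0,-1],[-0.1525,-0.047,0.067,0,-3.3,0,-1]]])

```text
clock: 30.05
tcp_pos: [0.5964, -0.1062, 0.0837]
tcp_rot: [0.016, -0.707, 0.707, -0.016]
force: [-1.1, -0.2, -1.4]
gripper_width: 0.169
```

>>> drive_tool(motion=[[[0,0.003,0,0,0,0,-1],[0,0.003,0,0,0,0,-1],[0,0.003,0,0,0,0,-0.23],[0,0.003,0,0,0,0,-0.23],[0,-0.015,0,0,0,0,-0.23],[0,-0.03,0,0,0,0,-0.23],[0,-0.06,0,0,0,0,-0.23],[0,-0.085,0,0,0,0,-0.23],[0,-0.085,0,0,0,0,-0.23],[0,-0.085,0,0,0,0,-0.23]]])

```text
clock: 31.3
tcp_pos: [0.5962, -0.1061, 0.1685]
tcp_rot: [0.016, -0.707, 0.707, -0.016]
force: [0.2, -0.3, -0.5]
gripper_width: 0.384
```

Run:
```python
from h import *
s=snap("side"); crop(s,(220,120,420,270),4,"s15.png")
st();print("next rack"); y=-0.09
go(0.4445,y,0.17,-0.7);go(0.4445,y,0.036,-0.7)
```

```text
t 31.35 tcp [ 0.5958 -0.1059  0.1678] F [-0.5  1.1  0.7] w 33.7 yaw 2.58 q [-0.37  0.33  1.6  -0.    1.21  1.15]
next rack
go (0.4445, -0.09, 0.17) -> [ 0.1505 -0.002  -0.0227] [0.  3.3 0.1]
go (0.4445, -0.09, 0.036) -> [ 0.1502  0.132  -0.0227] [0.  3.3 0.1]
```

View pics/s15.png

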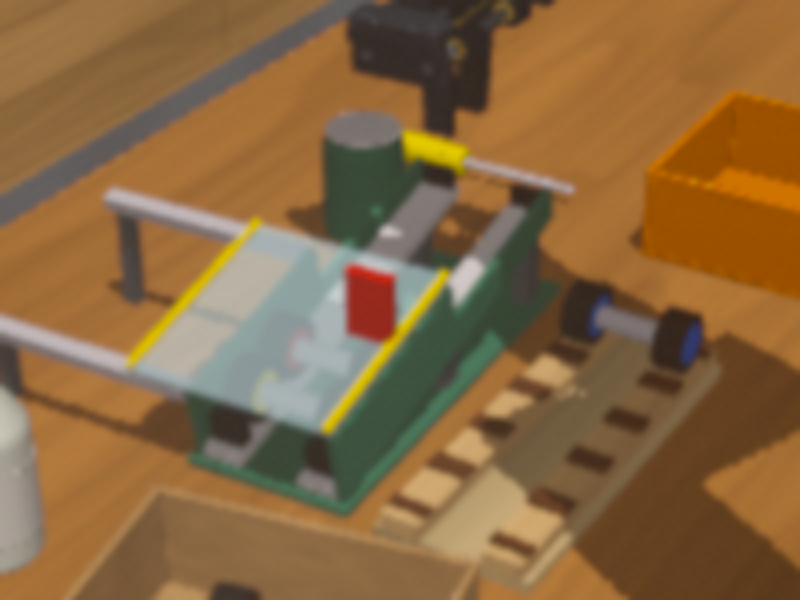

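Red rolled down next to yellow. Now the last (blue).

>>> drive_tool(motion=[[[0.05,0,-0.008,0,1,0,-0.23],[0.1,0,-0.016,0,2,0,-0.23],[0.15,0.01,-0.0227,0,3.3,0,-0.23],[0.1502,0.04,-0.0227,0,3.3,0,-0.23],[0.1502,0.08,-0.0227,0,3.3,0,-0.23],[0.1502,0.12,-0.0227,0,3.3,0,-0.23],[0.1502,0.132,-0.0227,0,3.3,0,-0.23],[0.1502,0.132,-0.0227,0,3.3,0,-0.23],[0.1502,0.132,-0.0227,0,3.3,0,-1],[0.1502,0.132,-0.0227,0,3.3,0,-1],[0.1502,0.132,-0.0227,0,3.3,0,-1]]])

```text
clock: 32.72
tcp_pos: [0.4455, -0.0904, 0.0372]
tcp_rot: [-0.005, -0.707, 0.707, 0.004]
force: [0.6, 1.5, 6.4]
gripper_width: 0.169
```

Run:
```python
from h import *
st(); go(0.5975,-0.1069,0.17,2.6);go(0.5975,-0.1069,0.082,2.6)
```

```text
t 32.73 tcp [ 0.4455 -0.0904  0.0372] F [0.6 1.5 6.4] w 14.9 yaw -0.72 q [-0.46  0.25  2.04 -0.    0.85  1.12]
go (0.5975, -0.1069, 0.17) -> [-0.1522 -0.1327  0.0147] [-0.1 -3.3 -0. ]
go (0.5975, -0.1069, 0.082) -> [-0.1522 -0.0447  0.0146] [-0.1 -3.3 -0. ]
```

>>> drive_tool(motion=[[[0,-0.06,0,0,0,0,-1],[0,-0.12,0,0,0,0,-1],[-0.05,-0.133,0.005,0,-1,0,-1],[-0.1,-0.133,0.01,0,-2,0,-1],[-0.152,-0.133,0.0147,0,-3.3,0,-1],[-0.152,-0.133,0.0147,0,-3.3,0,-1],[-0.152,-0.09,0.0147,0,-3.3,0,-1],[-0.152,-0.06,0.0147,0,-3.3,0,-1],[-0.152,-0.047,0.0147,0,-3.3,0,-1],[-0.152,-0.047,0.0147,0,-3.3,0,-1]]])

```text
clock: 33.98
tcp_pos: [0.5966, -0.1068, 0.0842]
tcp_rot: [0.016, -0.707, 0.707, -0.016]
force: [-0.0, 0.0, -2.6]
gripper_width: 0.167
```

>>> drive_tool(motion=[[[0,0.003,0,0,0,0,-1],[0,0.003,0,0,0,0,-1],[0,0.003,0,0,0,0,-0.23],[0,0.003,0,0,0,0,-0.23],[0,-0.015,0,0,0,0,-0.23],[0,-0.03,0,0,0,0,-0.23],[0,-0.06,0,0,0,0,-0.23],[0,-0.085,0,0,0,0,-0.23],[0,-0.085,0,0,0,0,-0.23],[0,-0.085,0,0,0,0,-0.23]]])

```text
clock: 35.22
tcp_pos: [0.5964, -0.1067, 0.1689]
tcp_rot: [0.016, -0.707, 0.707, -0.016]
force: [0.2, 0.0, -1.2]
gripper_width: 0.386
```

Run:
```python
from h import *
s=snap("side"); crop(s,(220,120,420,270),4,"s16.png"); w=snap("wrist","w16.png")
st();
go(0.5525,0.0715,0.19,2.6);go(0.5525,0.0715,0.115,2.6)
```

```text
t 35.33 tcp [ 0.5959 -0.1065  0.1679] F [0.2 0.2 0.1] w 34.1 yaw 2.57 q [-0.37  0.33  1.6  -0.    1.21  1.15]
go (0.5525, 0.0715, 0.19) -> [ 0.0354 -0.0219 -0.1798] [ 0.  -0.   0.1]
go (0.5525, 0.0715, 0.115) -> [ 0.0352  0.0531 -0.1797] [ 0.  -0.   0.1]
```

View pics/s16.png

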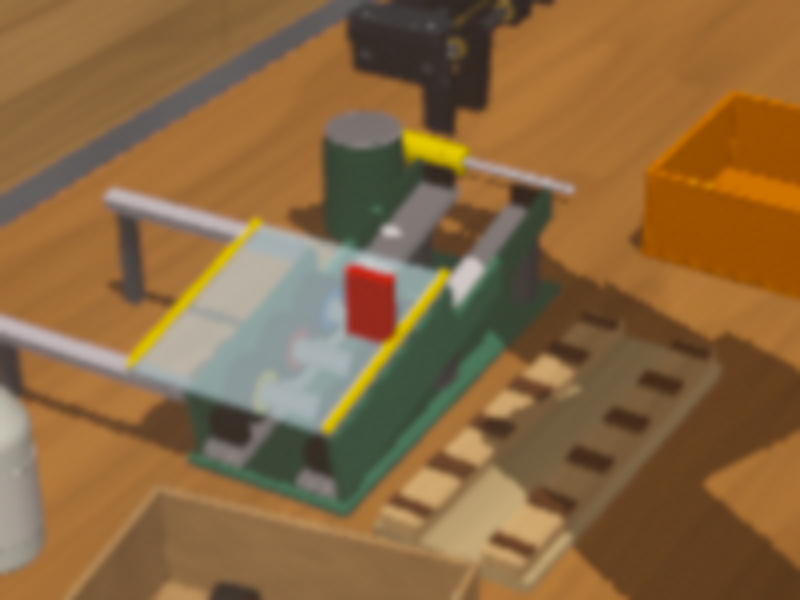

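View pics/w16.png

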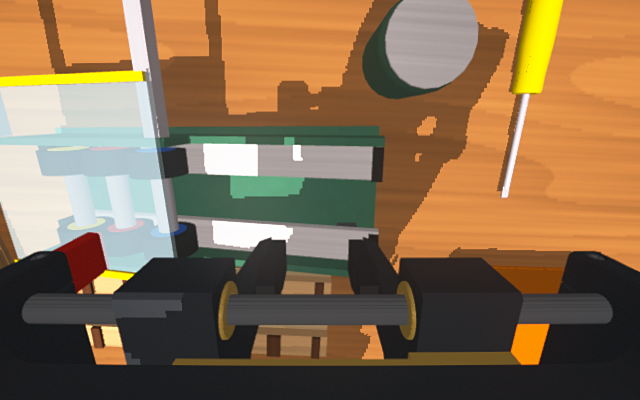

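>>> drive_tool(motion=[[[0.01,-0.022,-0.045,0,0,0,-0.1],[0.02,-0.022,-0.09,0,0,0,-0.1],[0.03,-0.022,-0.135,0,0,0,-0.1],[0.0354,-0.022,-0.18,0,0,0,-0.1],[0.0354,-0.01,-0.18,0,0,0,-0.1],[0.0354,0.025,-0.18,0,0,0,-0.1],[0.0354,0.053,-0.18,0,0,0,-0.1],[0.0354,0.053,-0.18,0,0,0,-0.1],[0.0354,0.053,-0.18,0,0,0,-1],[0.0354,0.053,-0.18,0,0,0,-1],[0.0354,0.053,-0.18,0,0,0,-1]]], force=25)

```text
clock: 36.7
tcp_pos: [0.5532, 0.0708, 0.1162]
tcp_rot: [0.016, -0.706, 0.708, -0.016]
force: [0.3, -19.2, 0.4]
gripper_width: 0.136
```

Run:
```python
from h import *
w=snap("wrist","w17.png"); st()
```

```text
t 36.75 tcp [0.5532 0.0707 0.1162] F [-0.4 -5.9  1.4] w 11.8 yaw 2.59 q [-0.08  0.31  1.76 -0.    1.08  1.44]
```

View pics/w17.png

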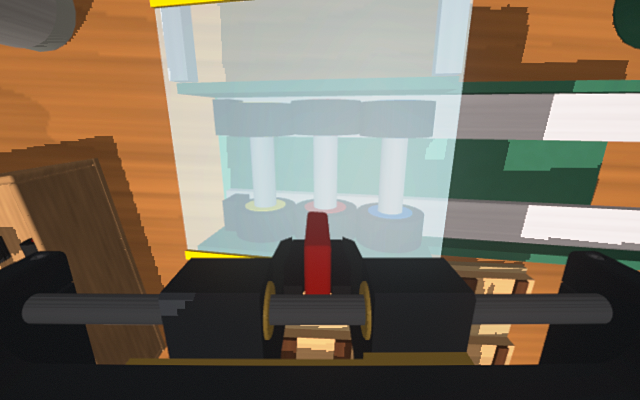

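>>> drive_tool(motion=[[[-0.02,0,0,0,0,0,-1],[-0.042,0,0,0,0,0,-1],[-0.064,0,0,0,0,0,-1],[-0.086,0,0,0,0,0,-1],[-0.102,0,0,0,0,0,-1],[-0.107,0,0,0,0,0,-1],[-0.107,0,0,0,0,0,-1],[-0.107,0,0,0,0,0,-1]]])

```text
clock: 37.75
tcp_pos: [0.6599, 0.0758, 0.1163]
tcp_rot: [0.016, -0.706, 0.707, -0.016]
force: [1.0, 0.6, -1.1]
gripper_width: 0.134
```

Run:
```python
from h import *
w=snap("wrist","w18.png"); st()
```

```text
t 37.8 tcp [0.6598 0.0757 0.1163] F [ 1.6  1.2 -0.9] w 11.8 yaw 2.6 q [-0.06  0.51  1.46 -0.    1.17  1.46]
```

View pics/w18.png

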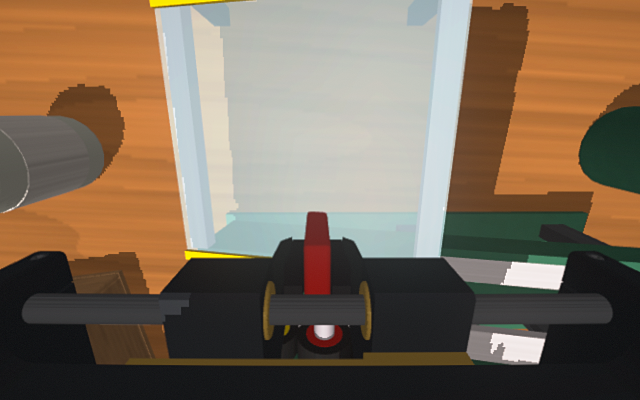

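>>> drive_tool(motion=[[[0,0,0,0,0,0,-0.1],[0,0,0,0,0,0,-0.1],[0,-0.04,0,0,0,0,-0.1],[0,-0.09,0,0,0,0,-0.1],[0.03,-0.12,0.05,0,0,0,-0.41],[0.06,-0.134,0.1,0,0,0,-0.41],[0.09,-0.134,0.155,0,0,0,-0.41],[0.11,-0.134,0.21,0,0,0,-0.41],[0.122,-0.134,0.27,0,0,0,-0.41],[0.122,-0.134,0.27,0,0,0,-0.41]]])

```text
clock: 39.05
tcp_pos: [0.5491, -0.2035, 0.251]
tcp_rot: [0.014, -0.706, 0.708, -0.014]
force: [-0.1, 0.3, -0.1]
gripper_width: 0.293
```

Run:
```python
from h import *
t=snap("top"); crop(t,(250,110,380,210),6,"top_c3.png"); crop(t,(385,185,485,285),6,"crate0.png"); w=snap("wrist","w19.png"); st()
```

```text
t 39.15 tcp [ 0.5499 -0.1996  0.2507] F [ 0.8 -0.3 -0.6] w 25.9 yaw 2.49 q [-0.55  0.2   1.58 -0.    1.35  0.98]
```

View pics/top_c3.png

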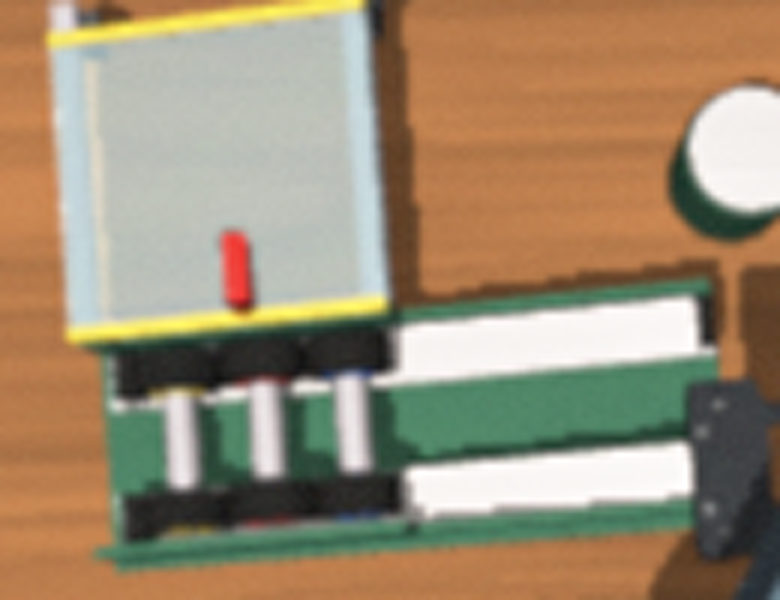

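View pics/crate0.png

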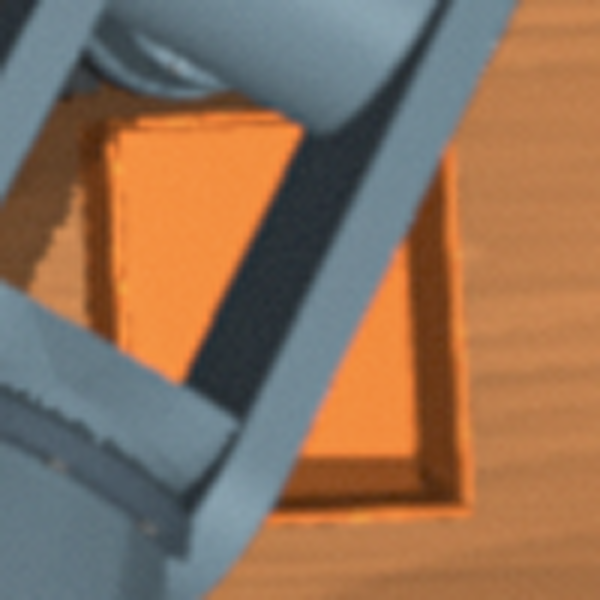

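View pics/w19.png

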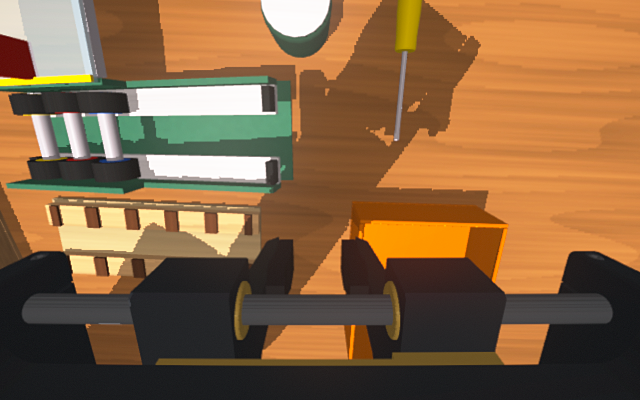

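Run:
```python
from h import *
t=snap("top"); o=np.array([.5923,-.007]); th=np.radians(2.6); ex=np.array([np.cos(th),np.sin(th)]); ey=np.array([-ex[1],ex[0]])
for n,yr,z,a,b in (("yel",.117,.0447,(181,392),(187,488)),("red",.074,.053,(264,382),(271,478)),("blue",.031,.0614,(349,374),(358,472))):
    W=onz(t,px([a,b],250,110,6),z)[:,:2]; m=W.mean(0); print(n,m.round(4),"pred",(o+yr*ey).round(4),"ramp",((m-o)@ex).round(4),((m-o)@ey).round(4))
print(onz(t,px([(470,512),(447,155),(105,118)],385,185,6),.075).round(4))
im=cv2.imread("pics/top0.png"); cv2.imwrite("pics/crate_s.png",cv2.resize(im[190:280,390:480],None,fx=6,fy=6,interpolation=cv2.INTER_CUBIC))
st(); go(0.589,0.0235,0.17,2.6); go(0.589,0.0235,0.0564,2.6)
```

```text
yel [0.5888 0.1104] pred [0.587  0.1099] ramp 0.0018 0.1174
red [0.5919 0.0679] pred [0.5889 0.0669] ramp 0.003 0.0748
blue [0.5934 0.0247] pred [0.5909 0.024 ] ramp 0.0025 0.0317
[[ 0.3163 -0.4186  0.075 ]
 [ 0.4899 -0.416   0.075 ]
 [ 0.513  -0.2484  0.075 ]]
t 39.2 tcp [ 0.5501 -0.1987  0.2507] F [ 0.2  1.7 -0.6] w 26.1 yaw 2.59 q [-0.55  0.2   1.58 -0.    1.35  0.98]
go (0.589, 0.0235, 0.17) -> [-0.0489  0.0804 -0.2203] [-0.1 -0.   0. ]
go (0.589, 0.0235, 0.0564) -> [-0.0489  0.194  -0.2204] [-0.1 -0.   0. ]
```

View pics/crate_s.png

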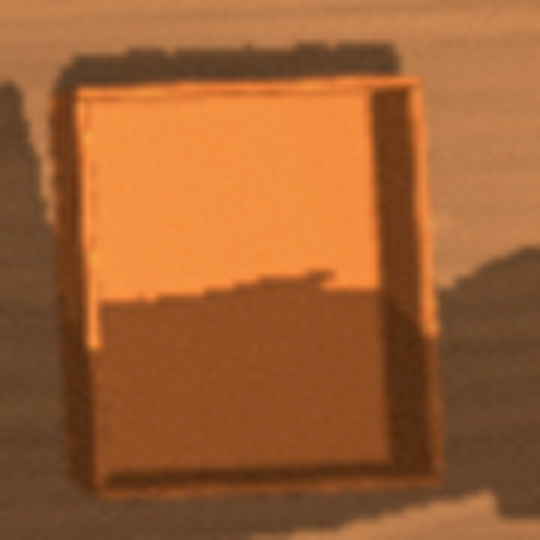

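>>> drive_tool(motion=[[[-0.012,0.02,-0.05,0,0,0,-0.41],[-0.024,0.05,-0.105,0,0,0,-0.41],[-0.036,0.08,-0.16,0,0,0,-0.41],[-0.05,0.08,-0.215,0,0,0,-0.41],[-0.05,0.08,-0.221,0,0,0,-0.41],[-0.05,0.09,-0.221,0,0,0,-0.41],[-0.05,0.13,-0.221,0,0,0,-0.41],[-0.05,0.165,-0.221,0,0,0,-0.41],[-0.05,0.185,-0.221,0,0,0,-0.41],[-0.05,0.194,-0.221,0,0,0,-0.41],[-0.05,0.194,-0.221,0,0,0,-0.41]]], force=20)

```text
clock: 40.58
tcp_pos: [0.5902, 0.0237, 0.0565]
tcp_rot: [0.016, -0.707, 0.707, -0.016]
force: [0.7, 0.4, 0.6]
gripper_width: 0.296
```

>>> drive_tool(motion=[[[0,0,0,0,0,0,-1],[0,0,0,0,0,0,-1],[0,0,0,0,0,0,-1],[0,-0.03,0,0,0,0,-1],[0,-0.08,0,0,0,0,-1],[0,-0.135,0,0,0,0,-1],[0,-0.135,0,0,0,0,-1]]])

```text
clock: 41.45
tcp_pos: [0.5932, 0.0236, 0.1968]
tcp_rot: [0.013, -0.706, 0.708, -0.019]
force: [0.2, -0.1, -2.6]
gripper_width: 0.169
```

Run:
```python
from h import *
t=snap("top"); w=snap("wrist","w20.png"); st()
crop(t,(385,185,485,285),6,"crate1.png")
c,y=box(t,px([(78,88),(420,78),(440,488),(97,493)],390,190,6))
th=np.radians(y); ex=np.array([np.cos(th),np.sin(th)]); ey=np.array([-ex[1],ex[0]])
for v in (-.048,0,.048): print("spot",(c+v*ey).round(4))
p=c-.048*ey; go(p[0],p[1],.19,y)
```

```text
t 41.55 tcp [0.5898 0.024  0.1911] F [-0.6  0.9 -2.3] w 14.6 yaw 2.56 q [-0.16  0.28  1.62 -0.    1.24  1.37]
box c [ 0.4139 -0.3345] len 0.1981 0.1682 yaw 0.1 -0.5
spot [ 0.414  -0.3825]
spot [ 0.4139 -0.3345]
spot [ 0.4138 -0.2865]
go (np.float64(0.4140089752343047), np.float64(-0.38248701461481927), 0.19) -> [0.1938 0.0017 0.3982] [-0.1  2.4  0. ]
```

View pics/w20.png

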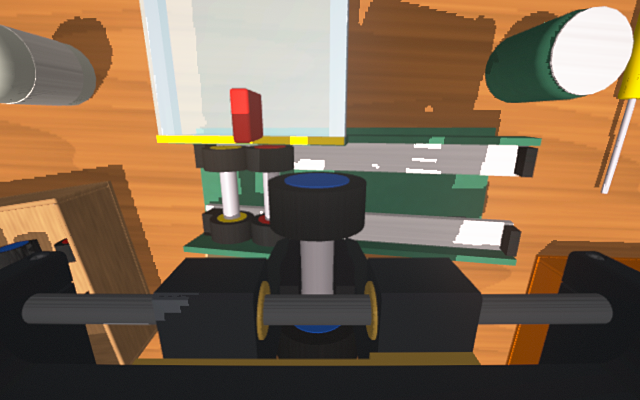

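View pics/crate1.png

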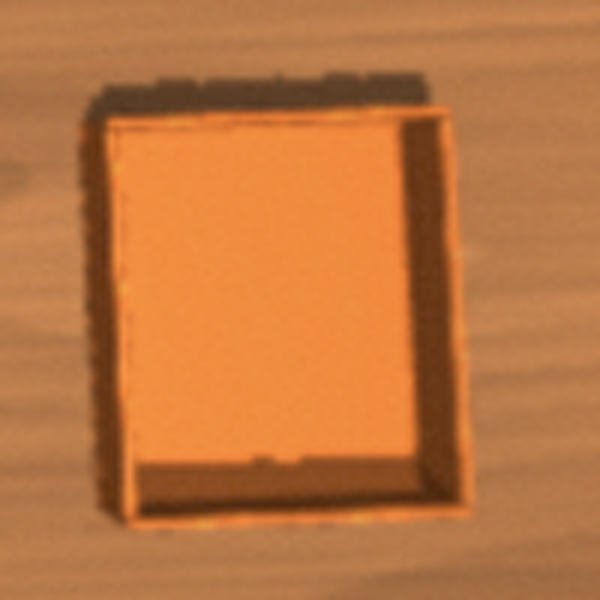

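>>> drive_tool(motion=[[[0.02,0,0.042,0,0,0,-1],[0.045,0,0.095,0,0.5,0,-1],[0.07,0,0.148,0,1,0,-1],[0.096,0,0.2,0,1.5,0,-1],[0.122,0,0.252,0,2,0,-1],[0.148,0,0.304,0,2.5,0,-1],[0.172,0,0.355,0,2.5,0,-1],[0.194,0,0.398,0,2.5,0,-1],[0.194,0,0.398,0,2.5,0,-1],[0.194,0,0.398,0,2.5,0,-1],[0.194,0,0.398,0,2.5,0,-1]]])

```text
clock: 42.92
tcp_pos: [0.414, -0.3806, 0.1905]
tcp_rot: [-0.002, 0.707, -0.707, 0.0]
force: [-0.7, -0.7, -1.6]
gripper_width: 0.174
```

Run:
```python
from h import *
w=snap("wrist","w21.png"); st(); go(0.414,-0.3825,0.034,0)
```

```text
t 42.98 tcp [ 0.4142 -0.3808  0.1909] F [ 0.1  0.8 -2.1] w 15.0 yaw 0.17 q [-0.95  0.22  1.7  -0.    1.23  0.61]
go (0.414, -0.3825, 0.034) -> [-0.      0.1569  0.0018] [0.  0.2 0.1]
```

View pics/w21.png

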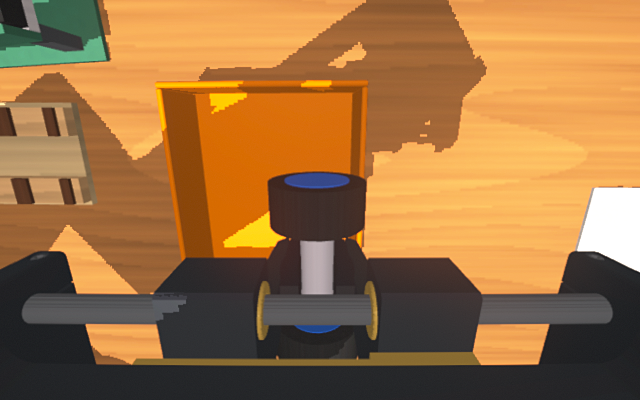

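>>> drive_tool(motion=[[[0,0.05,-0.0047,0,0,0,-1],[0,0.1,-0.0047,0,0,0,-1],[0,0.14,-0.0047,0,0,0,-1],[0,0.157,-0.0047,0,0,0,-1],[0,0.157,-0.0047,0,0,0,-1],[0,0.157,-0.0047,0,0,0,-1],[0,0.157,-0.0047,0,0,0,-0.5],[0,0.157,-0.0047,0,0,0,-0.5],[0,0.12,-0.0047,0,0,0,-0.5],[0,0.07,-0.0047,0,0,0,-0.5],[0,0.02,-0.0047,0,0,0,-0.41],[0,0.02,-0.0047,0,0,0,-0.41]]])

```text
clock: 44.48
tcp_pos: [0.4162, -0.3788, 0.1766]
tcp_rot: [-0.001, -0.704, 0.71, -0.003]
force: [-0.0, -0.7, 0.4]
gripper_width: 0.294
```

Run:
```python
from h import *
w=snap("wrist","w22.png"); st(); go(0.587,0.0675,0.18,2.6); go(0.587,0.0675,0.048,2.6)
```

```text
t 44.52 tcp [ 0.4151 -0.3774  0.1738] F [-0.7 -0.6  0.2] w 25.8 yaw 0.16 q [-0.95  0.23  1.72 -0.    1.19  0.62]
go (0.587, 0.0675, 0.18) -> [-0.1732 -0.0078 -0.4444] [-0.3 -2.4 -0.1]
go (0.587, 0.0675, 0.048) -> [-0.1729  0.1241 -0.445 ] [-0.3 -2.4 -0.1]
```

View pics/w22.png

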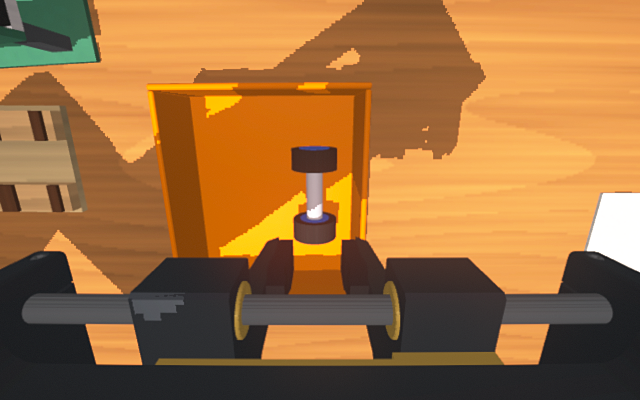

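>>> drive_tool(motion=[[[-0.018,-0.008,-0.045,0,0,0,-0.41],[-0.038,-0.008,-0.1,0,-0.5,0,-0.41],[-0.058,-0.008,-0.155,0,-1,0,-0.41],[-0.08,-0.008,-0.21,0,-1.5,0,-0.41],[-0.102,-0.008,-0.265,0,-2,0,-0.41],[-0.124,-0.008,-0.32,0,-2.4,0,-0.41],[-0.146,-0.008,-0.375,0,-2.4,0,-0.41],[-0.165,-0.008,-0.425,-0.3,-2.4,0,-0.41],[-0.17,-0.008,-0.445,-0.3,-2.4,0,-0.41],[-0.17,-0.008,-0.445,-0.3,-2.4,0,-0.41],[-0.17,-0.008,-0.445,-0.3,-2.4,0,-0.41]]])

```text
clock: 45.9
tcp_pos: [0.5832, 0.0667, 0.1795]
tcp_rot: [-0.015, 0.707, -0.707, 0.016]
force: [-0.1, -0.3, 0.3]
gripper_width: 0.295
```

Run:
```python
from h import *
w=snap("wrist","w23.png"); st(); go(0.584,0.0672,0.048,2.6)
```

```text
t 45.95 tcp [0.5834 0.0664 0.1798] F [ 0.2  0.1 -0.1] w 25.9 yaw 2.47 q [-0.09  0.28  1.64  0.    1.22  1.44]
go (0.584, 0.0672, 0.048) -> [-0.0005  0.1318 -0.0007] [ 0.  -0.1 -0.1]
```

>>> drive_tool(motion=[[[0,0.05,-0.0007,0,0,0,-0.41],[0,0.09,-0.0007,0,0,0,-0.41],[0,0.115,-0.0007,0,0,0,-0.41],[0,0.131,-0.0007,0,0,0,-0.41],[0,0.131,-0.0007,0,0,0,-0.41],[0,0.131,-0.0007,0,0,0,-1],[0,0.131,-0.0007,0,0,0,-1],[0,0.131,-0.0007,0,0,0,-1]]])

```text
clock: 46.95
tcp_pos: [0.5845, 0.0667, 0.05]
tcp_rot: [0.014, -0.707, 0.707, -0.016]
force: [-0.2, -3.6, 3.8]
gripper_width: 0.172
```

Run:
```python
from h import *
st()
```

```text
t 46.95 tcp [0.5845 0.0667 0.05  ] F [-0.2 -3.6  3.8] w 15.1 yaw 2.47 q [-0.09  0.46  1.7  -0.    0.98  1.44]
```

>>> drive_tool(motion=[[[0,-0.05,0,0,0,0,-1],[0,-0.11,0,0,0,0,-1],[0.02,-0.14,0.035,0,0,0,-1],[0.048,-0.14,0.085,0,0.5,0,-1],[0.076,-0.14,0.137,0,1,0,-1],[0.104,-0.14,0.19,0,1.5,0,-1],[0.133,-0.14,0.242,0,2,0,-1],[0.162,-0.14,0.294,0,2.4,0,-1],[0.19,-0.14,0.344,0,2.4,0,-1],[0.1916,-0.14,0.3473,0,2.4,0,-1],[0.1916,-0.14,0.3473,0,2.4,0,-1]]])

```text
clock: 48.32
tcp_pos: [0.4075, -0.288, 0.1894]
tcp_rot: [0.001, 0.707, -0.707, 0.001]
force: [0.3, 0.6, -2.3]
gripper_width: 0.17
```

Run:
```python
from h import *
d=snap("wrist"); st(); go(0.408,-0.2885,0.035,0)
hsv=cv2.cvtColor(d["image"],cv2.COLOR_RGB2HSV)
for n,lo,hi in (("orange",(5,180,60),(18,255,255)),("red",(0,180,60),(3,255,255)),("blue",(105,120,40),(125,255,255))):
    m=cv2.inRange(hsv,np.array(lo),np.array(hi)); m[250:]=0
    k,l,stt,c=cv2.connectedComponentsWithStats(m)
    for i in np.argsort(-stt[1:,4])[:4]+1: print(n,stt[i],c[i].round(1))
```

```text
t 48.38 tcp [ 0.4078 -0.2874  0.1894] F [ 0.8  0.6 -2.5] w 14.8 yaw 0.1 q [-0.85  0.08  1.86  0.    1.2   0.71]
go (0.408, -0.2885, 0.035) -> [0.0004 0.1544 0.0012] [ 0.   0.1 -0.2]
orange [  270    72   216   178 21015] [384. 130.]
orange [277 221  23  19 343] [287.5 231.1]
orange [380 187  15  41 168] [386.6 199.4]
orange [411 189  14  20 117] [416.  196.5]
red [284 162  66  12 663] [316.3 167.5]
blue [397 137  16   2  20] [405.2 137.2]
blue [417 138   3   1   3] [418. 138.]
```

```bash
cat >> h.py <<'E'
def omask(d,lo=(5,180,60),hi=(18,255,255)):
    return cv2.inRange(cv2.cvtColor(d["image"],cv2.COLOR_RGB2HSV),np.array(lo),np.array(hi))
E
python3 - <<'E'
from h import *
d=snap("wrist"); m=omask(d); 
ys,xs=np.nonzero(m[:240]); print("top row",ys.min())
for r in (ys.min()+2,ys.min()+4,ys.min()+8,120,160):
    x=np.nonzero(m[r])[0]; print(r,x.min(),x.max(),onz(d,[[x.min(),r],[x.max(),r]],.075).round(4).tolist())
t=snap("top"); b=omask(t); b[:190]=0;b[285:]=0;b[:,:385]=0;b[:,490:]=0
ys,xs=np.nonzero(b); print("top cam orange extents",xs.min(),xs.max(),ys.min(),ys.max())
im=cv2.cvtColor(cv2.imread("pics/top0.png"),cv2.COLOR_BGR2RGB); b0=omask({"image":im}); b0[:190]=0;b0[285:]=0;b0[:,:385]=0;b0[:,490:]=0
ys,xs=np.nonzero(b0); print("start",xs.min(),xs.max(),ys.min(),ys.max())
E
```

```text
top row 73
75 271 486 [[0.5113, -0.2514, 0.075], [0.5121, -0.4201, 0.075]]
77 271 486 [[0.5099, -0.2514, 0.075], [0.5107, -0.4203, 0.075]]
81 271 485 [[0.5069, -0.2513, 0.075], [0.5077, -0.42, 0.075]]
120 273 479 [[0.4773, -0.2517, 0.075], [0.478, -0.4198, 0.075]]
160 274 474 [[0.4447, -0.2513, 0.075], [0.4453, -0.4206, 0.075]]
top cam orange extents 398 459 203 271
start 398 463 202 272
```

>>> drive_tool(motion=[[[0,0.05,0.0026,0,0,0,-1],[0,0.1,0.0026,0,0,0,-1],[0,0.14,0.0026,0,0,0,-1],[0,0.154,0.0026,0,0,0,-1],[0,0.154,0.0026,0,0,0,-1],[0,0.154,0.0026,0,0,0,-1],[0,0.154,0.0026,0,0,0,-0.55],[0,0.154,0.0026,0,0,0,-0.55],[0,0.12,0.0026,0,0,0,-0.55],[0,0.07,0.0026,0,0,0,-0.55],[0,0.015,0.0026,0,0,0,-0.41],[0,0.015,0.0026,0,0,0,-0.41]]])

```text
clock: 49.98
tcp_pos: [0.4106, -0.2923, 0.18]
tcp_rot: [-0.003, -0.704, 0.71, -0.005]
force: [-0.4, 0.2, -0.2]
gripper_width: 0.298
```

```bash
cat >> h.py <<'E'
def blobs(d,kind,box,z,n=6,mina=8):
    R={"red":[(0,150,50),(4,255,255)],"blue":[(105,110,30),(125,255,255)],"yellow":[(22,120,60),(34,255,255)],"dark":[(0,0,0),(180,255,55)],"steel":[(0,0,110),(180,45,255)]}[kind]
    m=omask(d,*R); M=np.zeros_like(m); x0,y0,x1,y1=box; M[y0:y1,x0:x1]=m[y0:y1,x0:x1]
    k,l,stt,c=cv2.connectedComponentsWithStats(M)
    for i in np.argsort(-stt[1:,4])[:n]+1:
        if stt[i][4]>=mina: print(kind,stt[i],c[i].round(1),"world",onz(d,[c[i]],z)[0].round(4))
E
python3 - <<'E'
from h import *
d=snap("wrist"); st()
for k in ("red","blue","steel","dark"): blobs(d,k,(150,60,600,250),.03)
go(0.583,0.1103,0.18,2.6)
E
```

```text
t 50.02 tcp [ 0.4093 -0.2909  0.1772] F [-0.3  0.4 -0.6] w 26.3 yaw 0.18 q [-0.86  0.1   1.86  0.    1.17  0.71]
red [298 208  29  10 129] [312.1 213.1] world [ 0.3894 -0.2889  0.03  ]
red [296 142  31   3  79] [311.4 142.9] world [ 0.4596 -0.2882  0.03  ]
red [348 244   5   6  14] [349.6 246.7] world [ 0.3522 -0.3285  0.03  ]
red [342 240  11   4  14] [345.9 240.4] world [ 0.3594 -0.3243  0.03  ]
red [353 246   5   4   9] [354.8 248. ] world [ 0.3507 -0.3339  0.03  ]
red [344 245   3   5   8] [345.1 246.9] world [ 0.352  -0.3237  0.03  ]
blue [392 142  28   3  48] [405.6 143.1] world [ 0.4598 -0.3782  0.03  ]
steel [391 167  19  47 715] [400.4 189.7] world [ 0.4141 -0.377   0.03  ]
steel [305 167  15  47 650] [311.5 189.7] world [ 0.4139 -0.2884  0.03  ]
dark [263 241   8   9  14] [265.9 245.4] world [ 0.3537 -0.2404  0.03  ]
go (0.583, 0.1103, 0.18) -> [-0.175  -0.0033 -0.4006] [-0.3 -2.4 -0.4]
```

>>> drive_tool(motion=[[[-0.018,-0.005,-0.042,0,0,0,-0.41],[-0.04,-0.005,-0.092,0,-0.5,0,-0.41],[-0.062,-0.005,-0.144,0,-1,0,-0.41],[-0.085,-0.005,-0.196,0,-1.5,0,-0.41],[-0.108,-0.005,-0.248,0,-2,0,-0.41],[-0.131,-0.005,-0.3,0,-2.4,0,-0.41],[-0.154,-0.005,-0.352,0,-2.4,0,-0.41],[-0.175,-0.005,-0.4,-0.3,-2.4,-0.4,-0.41],[-0.175,-0.005,-0.4,-0.3,-2.4,-0.4,-0.41],[-0.175,-0.005,-0.4,-0.3,-2.4,-0.4,-0.41],[-0.175,-0.005,-0.4,-0.3,-2.4,-0.4,-0.41]]])

```text
clock: 51.4
tcp_pos: [0.5823, 0.1084, 0.1809]
tcp_rot: [-0.016, 0.707, -0.707, 0.015]
force: [0.1, -0.5, -0.8]
gripper_width: 0.3
```

Run:
```python
from h import *
d=snap("wrist"); st(); 
for k in ("yellow","steel"): blobs(d,k,(230,120,420,250),.0447)
go(0.583,0.1102,0.04,2.6)
```

```text
t 51.45 tcp [0.5826 0.1084 0.1813] F [-0.4 -0.2 -0. ] w 25.6 yaw 2.48 q [-0.02  0.29  1.63  0.    1.23  1.51]
yellow [ 252  129  168    9 1187] [331.3 133.3] world [0.64   0.0979 0.0447]
yellow [301 211  31  11 156] [315.6 216.8] world [0.5602 0.1086 0.0447]
yellow [300 141  32   3  92] [315.5 142. ] world [0.6317 0.1117 0.0447]
steel [ 281  168  139   70 3407] [357.6 212.7] world [0.5662 0.0681 0.0447]
steel [ 298  138  122   29 2247] [377.2 151. ] world [0.6261 0.0553 0.0447]
steel [254 120 104   9 934] [305.6 124. ] world [0.647  0.1212 0.0447]
steel [387 120  33  10 330] [403.  124.5] world [0.6505 0.0347 0.0447]
steel [278 138   2  24  37] [278.6 147.9] world [0.6249 0.145  0.0447]
go (0.583, 0.1102, 0.04) -> [-0.0006  0.1413 -0.0018] [ 0.  -0.1  0. ]
```

>>> drive_tool(motion=[[[0,0.05,-0.002,0,0,0,-0.41],[0,0.095,-0.002,0,0,0,-0.41],[0,0.125,-0.002,0,0,0,-0.41],[0,0.141,-0.002,0,0,0,-0.41],[0,0.141,-0.002,0,0,0,-0.41],[0,0.141,-0.002,0,0,0,-1],[0,0.141,-0.002,0,0,0,-1],[0,0.141,-0.002,0,0,0,-1],[0,0.09,-0.002,0,0,0,-1],[0,0.03,-0.002,0,0,0,-1],[0,-0.008,-0.002,0,0,0,-1],[0,-0.008,-0.002,0,0,0,-1]]])

```text
clock: 52.95
tcp_pos: [0.5845, 0.1109, 0.193]
tcp_rot: [-0.013, 0.707, -0.707, 0.018]
force: [0.1, -0.5, -2.6]
gripper_width: 0.169
```

Run:
```python
from h import *
d=snap("top"); st()
b=omask(d); b[:190]=0;b[285:]=0;b[:,:385]=0;b[:,490:]=0
ys,xs=np.nonzero(b); print("top cam orange extents",xs.min(),xs.max(),ys.min(),ys.max())
blobs(d,"steel",(395,195,470,280),.027)
go(0.409,-0.3327,0.19,0.1)
```

```text
t 53.0 tcp [0.5828 0.1108 0.1901] F [-0.   0.4 -2.7] w 15.4 yaw 2.5 q [-0.01  0.28  1.62  0.    1.24  1.51]
top cam orange extents 398 463 202 272
steel [440 228   5  17  77] [441.8 236.3] world [ 0.4134 -0.3758  0.027 ]
steel [411 228   5  17  73] [412.8 236.7] world [ 0.4148 -0.2869  0.027 ]
go (0.409, -0.3327, 0.19) -> [ 0.193  -0.0006  0.4355] [ 0.1  2.4 -0.1]
```

>>> drive_tool(motion=[[[0.018,0,0.045,0,0,0,-1],[0.04,0,0.1,0,0.5,0,-1],[0.063,0,0.153,0,1,0,-1],[0.086,0,0.206,0,1.5,0,-1],[0.109,0,0.259,0,2,0,-1],[0.132,0,0.312,0,2.4,0,-1],[0.155,0,0.365,0,2.4,0,-1],[0.178,0,0.415,0,2.4,0,-1],[0.193,0,0.4355,0,2.4,0,-1],[0.193,0,0.4355,0,2.4,0,-1],[0.193,0,0.4355,0,2.4,0,-1]]])

```text
clock: 54.38
tcp_pos: [0.4086, -0.3312, 0.1875]
tcp_rot: [-0.001, 0.709, -0.706, 0.001]
force: [-0.5, 0.1, -2.3]
gripper_width: 0.174
```

Run:
```python
from h import *
d=snap("wrist"); st(); m=omask(d)
for r in (80,120):
    x=np.nonzero(m[r])[0]; print(r,x.min(),x.max(),onz(d,[[x.min(),r],[x.max(),r]],.075).round(4).tolist())
go(0.409,-0.3323,0.036,0.1)
```

```text
t 54.42 tcp [ 0.409  -0.3311  0.188 ] F [-0.2  0.6 -2.4] w 14.8 yaw 0.15 q [-0.91  0.14  1.79  0.    1.21  0.66]
80 216 432 [[0.5078, -0.252, 0.075], [0.5082, -0.4203, 0.075]]
120 219 428 [[0.4776, -0.2516, 0.075], [0.4781, -0.4204, 0.075]]
go (0.409, -0.3323, 0.036) -> [0.     0.1519 0.0017] [ 0.2  0.1 -0. ]
```

>>> drive_tool(motion=[[[0,0.05,0.0013,0,0,0,-1],[0,0.1,0.0013,0,0,0,-1],[0,0.13,0.0013,0,0,0,-1],[0,0.151,0.0013,0,0,0,-1],[0,0.151,0.0013,0,0,0,-1],[0,0.151,0.0013,0,0,0,-1],[0,0.151,0.0013,0,0,0,-0.55],[0,0.151,0.0013,0,0,0,-0.55],[0,0.12,0.0013,0,0,0,-0.55],[0,0.07,0.0013,0,0,0,-0.55],[0,0.01,0.0013,0,0,0,-0.1],[0,-0.01,0.0013,0,0,0,-0.1]]])

```text
clock: 55.92
tcp_pos: [0.4104, -0.3343, 0.2032]
tcp_rot: [-0.001, -0.706, 0.708, -0.003]
force: [-0.3, -0.1, -0.5]
gripper_width: 0.427
```

Run:
```python
from h import *
d=snap("wrist"); st()
for k in ("red","blue","yellow","steel"): blobs(d,k,(200,60,460,245),.03)
go(0.6605,0.0757,0.2,2.6)
```

```text
t 55.98 tcp [ 0.4108 -0.3348  0.2043] F [ 0.8 -1.4  1.2] w 39.1 yaw 0.15 q [-0.91  0.12  1.77  0.    1.24  0.66]
red [253 201  28   9 114] [266.8 205.7] world [ 0.3891 -0.2804  0.03  ]
red [249 139  29   3  56] [262.9 140.2] world [ 0.4594 -0.2795  0.03  ]
red [272 240   8   1   8] [275.5 240. ] world [ 0.3485 -0.2884  0.03  ]
blue [345 140  26   2  37] [357.8 140.3] world [ 0.4596 -0.3769  0.03  ]
blue [344 202   9   6  24] [346.8 204.9] world [ 0.3903 -0.3679  0.03  ]
blue [360 203   9   5  20] [364.6 205.4] world [ 0.3898 -0.3873  0.03  ]
yellow [ 263  149  127   92 2652] [344.1 212.1] world [ 0.3819 -0.3652  0.03  ]
yellow [327 173  22  20 212] [340.7 184.2] world [ 0.4134 -0.3606  0.03  ]
yellow [403 182   8  63 163] [406.2 212.4] world [ 0.3818 -0.4336  0.03  ]
yellow [218  81  42   4 133] [239.   82.7] world [ 0.5145 -0.2587  0.03  ]
yellow [218  88   6  34  96] [220.9 103.9] world [ 0.4948 -0.2393  0.03  ]
yellow [302 201  27   8  91] [314.6 204.9] world [ 0.3902 -0.3326  0.03  ]
steel [258 162  16  44 599] [265.6 183.3] world [ 0.4142 -0.2802  0.03  ]
steel [349 162  15  45 598] [356.3 184.2] world [ 0.4135 -0.3772  0.03  ]
steel [308 161  14  45 586] [314.7 182.5] world [ 0.4151 -0.3328  0.03  ]
go (0.6605, 0.0757, 0.2) -> [-0.2508  0.0042 -0.4098] [-0.3 -2.4 -0.4]
```

>>> drive_tool(motion=[[[-0.028,0.004,-0.045,0,0,0,-0.1],[-0.058,0.004,-0.095,0,-0.5,0,-0.1],[-0.088,0.004,-0.145,0,-1,0,-0.1],[-0.12,0.004,-0.195,0,-1.5,0,-0.1],[-0.15,0.004,-0.245,0,-2,0,-0.1],[-0.18,0.004,-0.295,0,-2.4,0,-0.1],[-0.21,0.004,-0.345,0,-2.4,0,-0.1],[-0.24,0.004,-0.39,0,-2.4,0,-0.1],[-0.251,0.004,-0.41,-0.3,-2.4,-0.4,-0.1],[-0.251,0.004,-0.41,-0.3,-2.4,-0.4,-0.1],[-0.251,0.004,-0.41,-0.3,-2.4,-0.4,-0.1]]])

```text
clock: 57.35
tcp_pos: [0.6602, 0.0751, 0.1996]
tcp_rot: [-0.016, 0.707, -0.707, 0.015]
force: [0.3, 0.5, -0.0]
gripper_width: 0.45
```

Run:
```python
from h import *
d=snap("wrist"); st(); blobs(d,"red",(250,60,400,260),.132)
go(0.6605,0.0757,0.1155,2.6)
t=snap("top"); blobs(t,"red",(260,130,330,190),.132); blobs(t,"steel",(395,195,470,280),.027)
```

```text
t 57.4 tcp [0.6602 0.0747 0.1998] F [-0.5 -0.2  0.8] w 39.7 yaw 2.49 q [-0.07  0.42  1.41  0.    1.31  1.46]
red [309 183  15  56 683] [315.9 215.3] world [0.6635 0.0756 0.132 ]
red [315 183   7   3  10] [318.8 183.4] world [0.6872 0.0747 0.132 ]
go (0.6605, 0.0757, 0.1155) -> [-0.0005  0.0843 -0.0009] [ 0.  -0.1  0.1]
red [288 157   4   4  14] [289.5 158.5] world [0.6492 0.0755 0.132 ]
steel [440 228   5  17  77] [441.8 236.3] world [ 0.4134 -0.3758  0.027 ]
steel [425 228   6  17  75] [427.3 235.9] world [ 0.416  -0.3313  0.027 ]
steel [408 229   5  16  73] [409.9 236.8] world [ 0.4149 -0.2782  0.027 ]
```

Fin is at (0.66, 0.0756) under the jaws; all three in the crate. Descend, grip, slide shut.

>>> drive_tool(motion=[[[0,0.04,-0.001,0,0,0,-0.1],[0,0.07,-0.001,0,0,0,-0.1],[0,0.084,-0.001,0,0,0,-0.1],[0,0.084,-0.001,0,0,0,-0.1],[0,0.084,-0.001,0,0,0,-1],[0,0.084,-0.001,0,0,0,-1],[0,0.084,-0.001,0,0,0,-1]]], force=25)

```text
clock: 58.32
tcp_pos: [0.6607, 0.0758, 0.1171]
tcp_rot: [-0.015, 0.707, -0.707, 0.015]
force: [0.8, 9.3, 4.7]
gripper_width: 0.131
```

>>> drive_tool(motion=[[[0.02,0,0,0,0,0,-1],[0.042,0,0,0,0,0,-1],[0.064,0,0,0,0,0,-1],[0.086,0,0,0,0,0,-1],[0.1,0,0,0,0,0,-1],[0.107,0,0,0,0,0,-1],[0.11,0,0,0,0,0,-1],[0.113,0,0,0,0,0,-1],[0.113,0,0,0,0,0,-1]]])

```text
clock: 59.45
tcp_pos: [0.553, 0.0707, 0.1174]
tcp_rot: [-0.01, 0.707, -0.707, 0.019]
force: [23.2, -0.2, -20.7]
gripper_width: 0.137
```

Run:
```python
from h import *
st()
```

```text
t 59.45 tcp [0.553  0.0707 0.1174] F [ 23.2  -0.2 -20.7] w 12.0 yaw 2.41 q [-0.09  0.3   1.77  0.    1.07  1.44]
```

>>> drive_tool(motion=[[[-0.001,0,0,0,0,0,-0.1],[-0.001,0,0,0,0,0,-0.1],[-0.001,-0.04,0,0,0,0,-0.1],[-0.001,-0.09,0,0,0,0,-0.1],[0.03,-0.15,0.03,0,0,0,-0.1],[0.09,-0.17,0.06,0,0,0,-0.1],[0.15,-0.17,0.06,0,0,0,-0.1],[0.15,-0.17,0.06,0,0,0,-0.1],[0.15,-0.17,0.06,0,0,0,-0.1]]])

```text
clock: 60.58
tcp_pos: [0.4036, 0.0043, 0.2861]
tcp_rot: [-0.009, 0.707, -0.707, 0.02]
force: [0.2, 0.9, -1.1]
gripper_width: 0.45
```

Run:
```python
from h import *
st(); t=snap("top"); w=snap("wrist")
b=omask(t); b[:190]=0;b[285:]=0;b[:,:385]=0;b[:,490:]=0
ys,xs=np.nonzero(b); print("top crate extents",xs.min(),xs.max(),ys.min(),ys.max())
blobs(t,"steel",(395,195,470,280),.027); print("carton sets"); blobs(t,"steel",(176,185,245,262),.025); blobs(w,"steel",(0,60,250,260),.025)
print("fin"); blobs(t,"red",(260,140,330,195),.132); blobs(w,"red",(200,40,420,240),.132)
print("guard strip"); blobs(w,"yellow",(150,20,480,240),.085)
```

```text
t 60.58 tcp [0.4036 0.0043 0.2861] F [ 0.2  0.9 -1.1] w 39.6 yaw 2.38 q [-0.29 -0.27  1.97  0.    1.43  1.24]
top crate extents 398 463 202 272
steel [440 228   5  17  78] [441.9 236.1] world [ 0.4138 -0.3761  0.027 ]
steel [425 228   6  17  75] [427.2 235.7] world [ 0.4166 -0.3312  0.027 ]
steel [408 229   5  16  73] [409.9 236.8] world [ 0.4149 -0.2782  0.027 ]
carton sets
steel [195 219   9  17  89] [199.1 226.8] world [0.4635 0.3619 0.025 ]
steel [222 213   8  17  85] [225.3 221.1] world [0.4787 0.282  0.025 ]
steel [ 34  99  27  39 512] [ 46.6 117.6] world [0.4638 0.3621 0.025 ]
steel [ 93  89  21  40 349] [103.4 108. ] world [0.4785 0.2845 0.025 ]
steel [221  61   8   1   8] [224.5  61. ] world [0.5404 0.1246 0.025 ]
fin
red [290 187   4   8  26] [291.7 190.3] world [0.5592 0.0714 0.132 ]
red [244  40  20  13 143] [253.   45.6] world [0.5365 0.0667 0.132 ]
guard strip
yellow [181  49 146  14 974] [254.2  55.6] world [0.5369 0.0754 0.085 ]
```

Run:
```python
from h import *
a=cv2.cvtColor(cv2.imread("pics/top0.png"),cv2.COLOR_BGR2RGB).astype(int); t=snap("top")["image"].astype(int)
D=np.abs(a-t).max(2)>40
for n,(x0,y0,x1,y1) in dict(carton=(170,178,250,268),bottle=(203,133,240,165),can=(358,118,392,152),driver=(400,108,420,182),crate=(395,195,470,280)).items():
    ys,xs=np.nonzero(D[y0:y1,x0:x1]); print(n,len(xs),(xs.min()+x0,xs.max()+x0,ys.min()+y0,ys.max()+y0) if len(xs) else "")
st()
robot.sign_off()
```

```text
carton 843 (np.int64(189), np.int64(236), np.int64(204), np.int64(243))
bottle 0 
can 0 
driver 0 
crate 2802 (np.int64(395), np.int64(469), np.int64(214), np.int64(279))
t 60.73 tcp [0.4045 0.0043 0.2855] F [-0.5  0.5  0.3] w 39.4 yaw 2.44 q [-0.29 -0.27  1.97  0.    1.43  1.24]
the job is handed in; nothing more can be done
```

The job is done and handed in at about 61 s of the 210 s. The guard was closed first and all five wheel sets were tried on the ramp. Three rolled into the bay: yellow, one red and one blue. The other red and blue stayed where I set them, so they went into the cardboard box. I then opened the guard, moved the three rolling sets into the orange crate and slid the guard shut to its stop.

**Last checks before handing in:**
- **Crate:** the three axles showed about 45 and 53 mm apart, so the sets lie side by side. The crate's outline is at its starting position.
- **Cardboard box:** both sets are where I put them. The picture differs from the start only inside the box.
- **Guard:** it pressed against its shut stop with about 23 N. Its yellow edge puts it within about 1 mm of fully shut.
- **Bottle, can and screwdriver:** no pixel change from the start.
- **Arm:** it was clear of everything.

**What was less certain:**
- The wrist and top cameras disagreed by about 2–3 mm in y. The grasp forces agreed better with the top camera.
- After the 40-picture limit ran out, I checked the last two crate placements and the final closing only from colour masks and forces, not by eye.
- The crate area also differed from the start picture in many pixels. I put that down to the sets inside and a changed shadow, since the outline did not move.

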